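# Seal tile samples in the dry box

### The arm

A 6-joint arm with a two-finger parallel gripper is mounted at the origin on the work surface. World frame = base frame: x ahead of the robot, y to its left, z up, the work surface at z = 0. Lengths are in m, angles in rad, forces in N, time in s.
With the tool pointing down it reaches from about 0.35 to 0.85 m from the base axis. Payload 8.1 kg.
Tool frame: the origin (TCP) lies at the very end of the fingers, on their centre line; the grasp point (between the pads) lies 19 mm behind it; y points along the fingers, z is the direction in which the jaws open and shut, and the axes are right-handed (so a half turn about y gives the same grasp; the last joint's range is limited). The gripper opens to 85 mm and grips with 20 to 120 N. Pads are 22 mm wide; open, the fingers measure 114 mm over their backs; the gripper's body (76 mm by 85 mm) begins 54 mm behind the grasp point. The pads swing forward as they close: fully open they stand 13 mm farther back than shut.
Start: joints at [-1.358, 0.13, 1.488, -0, 1.523, -0.085], TCP at [0.176, -0.574, 0.231] pointing down, gripper open.
Joint ranges: [-2.96, 2.96], [-0.89, 2.26], [0.02, 2.5], [-1.34, 4.48], [0, 2.73], [-2.66, 2.66]. Speed limits (rad/s): [2.39, 2.39, 2.79, 3.14, 3.14, 3.14].

### API

Orientations are given as [roll, pitch, yaw] about the fixed x, y, z axes, in that order (R = Rz(yaw) Ry(pitch) Rx(roll)).
In Python, from station import manip, cams gives the robot as it stands.
- The arm moves only by the tool servo_tool, never from a script. Its arguments are lists of equal length, an entry for each row: "slide": the shift along the tool's x, y, z in cm, a list of three; "twist": the turn, a rotation vector about the tool's x, y, z in rad, a list of three; "hand": the closure in counts, from 0 (fully open) to 255 (shut). In form: {"slide": [[x, y, z], ...], "twist": [[wx, wy, wz], ...], "hand": [hand, ...]}. A call has 1 to 10 rows; each row is the pose to reach, as a shift and turn from the pose commanded when the call began, along the tool's axes at that moment; what a row does not reach only later rows make up. A row lasts 1/8 s, in which the tool goes at most 62.5 mm and 10.7 degrees, less where a joint would pass 70% of its speed; a pose out of reach is approached as far as the arm can. A call with a gripper value outside its range is refused whole. The fingers move at their own pace and stop on an object; "newtons" is the grip in N (left out, the last holds). Time passes only in rows, so rows that repeat a pose let the fingers close. It gives the time, the measured TCP pose, the force and the opening at its end, in the units of the state.
- manip.get_state(): the state, without advancing time (a new reading comes with each control period).
- cams.grab_frame(name): name is "side" or "top" or "wrist"; returns (picture, depth): 480x640x3 uint8, red, green, blue; 480x640 float32, m along the optical axis (not along the pixel's ray), 0 where there is no reading.
- cams.camera_info(name): a dict with "camera_matrix" (3x3 intrinsics, pixels), "extrinsics" (4x4, takes a point from world to camera coordinates); the wrist camera has in their place "T_tool_cam" (4x4, takes a point from camera to tool coordinates, whose origin is the TCP and whose axes are the tool frame's). Camera axes: x right, y up, looking along -z (the intrinsics and any distortion apply to the point x, -y, -z); pixel columns grow to the right and rows downward; lengths in m; the calibration is good to about 2 mm. A picture is of the moment at which its call begins: read the wrist's pose just before it. camera_info takes no time and is no camera call.
- manip.finish_job(): hands the job in, once; it reports no verdict.
The state is a dict: "t": time; "qpos": joint angles; "joint_velocities": joint speeds; "effort": joint torques, N m; "eef_pos": TCP position; "orientation": TCP orientation; "ft_force": force on the tool from outside, world axes, zero at the start; "ft_torque": the same for the moment, N m; "grip_width": opening from 0.0 (shut) to 1.0 (fully open).
Only numpy, scipy, OpenCV 4.12 (cv2) and the standard library are available. Lean on these libraries where they do the work, as an engineer would, in place of code of your own. Each camera call takes 0.05 s, during which the arm holds its last target.

### The job

Put the samples away dry: lift every sample carrier off its hook on the drying stand and stand it in the dry box, together with the desiccant cartridge, then close the clear cover. Tighten its four wing screws evenly in cross order: first turn each about half of its way down, then each to its stop, both times doing one diagonal pair before the other, so that the gasket is pressed evenly. Leave the other things on the bench where they are.

Things in the scene. Friction and masses are not known exactly. Their poses are not given: they have to be found in the camera images.
- drybox: Dry box: open white case 137 (x) x 242 (y) x 122 high, fixed. Origin: centre of its underside; +x points to the hinge side, brass nipple on the front (-x). Inside 125 (x) x 230 (y), floor 6 mm up; flanges on front and hinge sides reach to x = +-105. Holds cartridge and three carriers in a row along y, 58 mm apart, the carriers' 60 mm sides along the box's x (so their fins are gripped closing along y)
- lid (a joint): Angle of the clear gasketed cover: 0 closed on the gasket, about 1.7 when standing open at the start, 1.9 at most. Friction hinge on the box's +x side: it stays where left above about 1.3 rad, below about 1 it sinks shut slowly by its own weight (0.8 kg with screws)
- lid_hinge (a point): Hinge axis of the cover, at mid length (x = 105 mm, z = 131 mm in the box's frame; axis along the box's y)
- lid_lip (a point): Middle of the upper face of the aluminium lip (60 wide) at the cover's free edge, 222 mm from the hinge axis; the lip ends 239 mm from it. The cover is 10 mm thick (5 mm either side of the plane through the hinge axis), 210 x 250 plus the lip; pushing behind the lip with closed fingers swings it shut
- stand: Drying stand, fixed, 300 wide, 103 high. Origin on the bench below the valley of the middle hook. Three hooks of 8 mm wire, 90 mm apart in y, reach from the rail (x = 60) to -x; wire centre 85 mm up at the valley (x = 0), its upturned end (x = -30) 9 mm higher. To free a carrier raise it 10 to 23 mm (16 is best), then move it at least 70 mm to the stand's -x
- cartridge: Desiccant cartridge: grey aluminium can 50 in diameter, 60 high, with a steel fin on top, 9 thick (x) x 26 wide (y), from 56 to 106 mm up. Origin: centre of its underside. 0.2 kg. Stands on the bench at the start, near the stand
- carrier0: Sample carrier (one to three present; absent ones read None), 0.15 kg: tray of five white tiles 36 (x) x 60 (y) x 26 high, wire arch over it (60 wide, its middle 62 up hangs on the hook), on the arch a steel fin 9 thick (x), 26 wide (y), 64 to 106 up. Origin: centre of underside, 31 up when hung, x along the stand's x. Grip the fin 94 up, closing along x, fingers clear above the hook
- carrier1: Sample carrier (one to three present; absent ones read None), 0.15 kg: tray of five white tiles 36 (x) x 60 (y) x 26 high, wire arch over it (60 wide, its middle 62 up hangs on the hook), on the arch a steel fin 9 thick (x), 26 wide (y), 64 to 106 up. Origin: centre of underside, 31 up when hung, x along the stand's x. Grip the fin 94 up, closing along x, fingers clear above the hook
- carrier2: Sample carrier (one to three present; absent ones read None), 0.15 kg: tray of five white tiles 36 (x) x 60 (y) x 26 high, wire arch over it (60 wide, its middle 62 up hangs on the hook), on the arch a steel fin 9 thick (x), 26 wide (y), 64 to 106 up. Origin: centre of underside, 31 up when hung, x along the stand's x. Grip the fin 94 up, closing along x, fingers clear above the hook
- screw_fl (a joint): Turn of the captive wing screw at the front (-x) +y corner of the cover: 0 to 0.3 at the start (loose), 2.6 at its stop (tight); grows clockwise seen from above. At 0 the wings point along the box's x. Friction about 0.12 N m; it stays where left
- screw_fl_grip (a point): On the axis of that wing screw, 28 mm above the cover's upper face. Wings 52 long, 10 thick, from 6 to 40 mm above the cover
- screw_fr (a joint): Turn of the captive wing screw at the front (-x) -y corner of the cover: 0 to 0.3 at the start (loose), 2.6 at its stop (tight); grows clockwise seen from above. At 0 the wings point along the box's x. Friction about 0.12 N m; it stays where left
- screw_fr_grip (a point): On the axis of that wing screw, 28 mm above the cover's upper face. Wings 52 long, 10 thick, from 6 to 40 mm above the cover
- screw_bl (a joint): Turn of the captive wing screw at the hinge-side (+x) +y corner of the cover: 0 to 0.3 at the start (loose), 2.6 at its stop (tight); grows clockwise seen from above. At 0 the wings point along the box's x. Friction about 0.12 N m; it stays where left
- screw_bl_grip (a point): On the axis of that wing screw, 28 mm above the cover's upper face. Wings 52 long, 10 thick, from 6 to 40 mm above the cover
- screw_br (a joint): Turn of the captive wing screw at the hinge-side (+x) -y corner of the cover: 0 to 0.3 at the start (loose), 2.6 at its stop (tight); grows clockwise seen from above. At 0 the wings point along the box's x. Friction about 0.12 N m; it stays where left
- screw_br_grip (a point): On the axis of that wing screw, 28 mm above the cover's upper face. Wings 52 long, 10 thick, from 6 to 40 mm above the cover
- tiles_a: Bystander: stack of six square white tiles 60 x 60 x 54; origin at the centre of its underside
- tiles_b: Bystander: stack of white tiles 75 x 55 x 72; origin at the centre of its underside
- tiles_c: Bystander: stack of white tiles 75 x 75 x 56; origin at the centre of its underside
- glue_jar: Bystander: white jar with black cap, 64 in diameter, 85 high; origin at the centre of its underside
- tape: Bystander: roll of tape lying flat, 100 in diameter, 30 high; origin at the centre of its underside
- brush: Bystander: paint brush 190 long, lying; origin at the underside, near its middle
There are look-alikes about, which are no part of the job. What is shaped like the carrier0 but turquoise is not meant. Leave any purple look-alike of the cartridge alone.

How it is judged:
By the outcome, as a careful person would: the job done as asked, in the order asked, and still so for the second after the job is handed in, with the robot touching nothing.
Of carrier0, carrier1, carrier2 only 1 to 3 are there at a start; the rules pass over those that are not, and their reading is None.
At some moment in a run one of cartridge may be knocked a few centimetres aside while the robot is not near it.
Once in a run the grip may slacken for a moment while it holds something.
It also fails if it takes over 210 s, if anything falls off the work surface, if the arm or the gripper's body presses on something with over 40 N, if the wrist force passes 120 N, or if a joint passes its speed limit or range.

## Working session

There is one attempt and no reset: what is moved stays moved. The work goes in short steps, Python scripts to look and compute and a tool call to move; the robot and the scene stay as the last step left them, time stands still between calls to the robot, and variables do not carry over. Pictures are saved under pics/ and viewed, and the job is handed in when it is done.

Besides the shell and the picture viewer there is one more tool, called after ">>>" by a JSON object that holds its "op" and its "data", one argument or row to a line. servo_tool: Moves the arm, as the interface text tells. Its arguments: {"type":"object","properties":{"slide":{"type":"array"},"twist":{"type":"array"},"hand":{"type":"array"},"newtons":{"type":"number"}},"required":["slide","twist","hand"]}

```bash
ls; mkdir -p pics
python3 - <<'E'
from station import manip, cams
import cv2,numpy as np
print(manip.get_state())
for n in ["side","top","wrist"]:
    p,d=cams.grab_frame(n); cv2.imwrite(f"pics/{n}0.png",p[:,:,::-1]); np.save(f"pics/{n}0.npy",d)
    print(n,{k:np.round(v,4).tolist() if hasattr(v,'__len__') and not isinstance(v,str) else v for k,v in cams.camera_info(n).items()})
E
```

```text
pics
{'t': 0.0, 'qpos': array([-1.35836827e+00,  1.31138752e-01,  1.48930679e+00, -1.42321301e-05,
        1.52299332e+00, -8.54269896e-02]), 'joint_velocities': array([ 0.00051411,  0.00048139, -0.00082844, -0.00084223, -0.00066151,
       -0.00042955]), 'effort': array([ 1.78580365e-03, -5.69396138e+01, -5.00544190e+01, -2.67007053e-04,
        1.49047875e-02, -2.49053608e-05]), 'eef_pos': array([ 0.17596511, -0.57303341,  0.23024271]), 'orientation': array([-1.57263702e+00,  1.43361737e-04, -2.84373704e+00]), 'ft_force': array([-0.05055234, -0.71350488,  0.29167279]), 'ft_torque': array([ 0.00404891, -0.02414134,  0.02334634]), 'grip_width': 0.997265521920415}
side {'camera_matrix': [[622.0464, 0.0, 311.137], [0.0, 622.0464, 233.7634], [0.0, 0.0, 1.0]], 'extrinsics': [[-0.764, -0.6451, -0.0146, 0.3916], [0.4245, -0.5195, 0.7416, -0.3171], [-0.4859, 0.5604, 0.6707, -1.643], [0.0, 0.0, 0.0, 1.0]]}
top {'camera_matrix': [[598.0136, 0.0, 310.4087], [0.0, 598.0136, 237.0703], [0.0, 0.0, 1.0]], 'extrinsics': [[0.0111, -0.9999, 0.0039, -0.0328], [0.9979, 0.0113, 0.0638, -0.5324], [-0.0639, 0.0032, 0.998, -1.6489], [0.0, 0.0, 0.0, 1.0]]}
wrist {'camera_matrix': [[380.0523, 0.0, 316.3034], [0.0, 380.0523, 246.5679], [0.0, 0.0, 1.0]], 'T_tool_cam': [[0.0004, -0.9456, -0.3252, -0.0838], [-0.0007, 0.3252, -0.9456, -0.1423], [1.0, 0.0006, -0.0005, -0.0008], [0.0, 0.0, 0.0, 1.0]]}
```

View pics/top0.png

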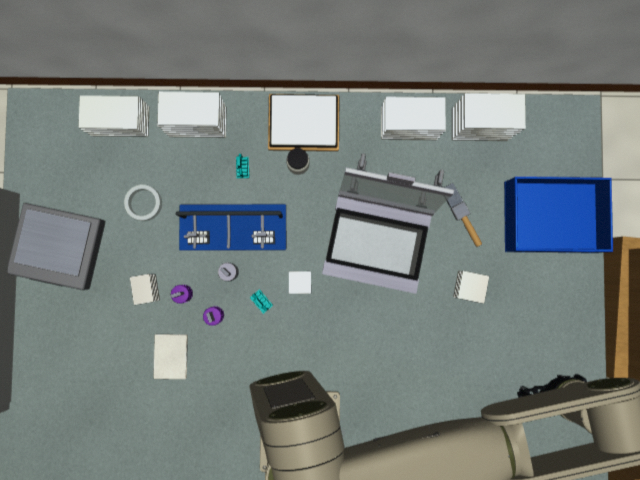

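View pics/side0.png

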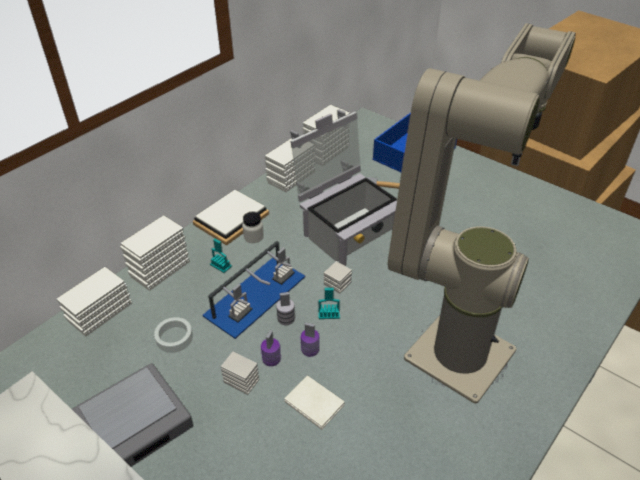

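View pics/wrist0.png

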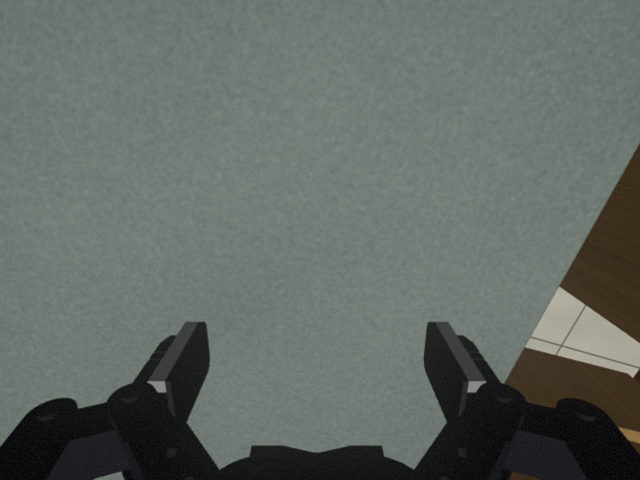

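Top view: two carriers on the stand's outer hooks (197,237) and (263,237), grey cartridge at (227,272), box at (378,245) with cover open, purple and turquoise look-alikes nearby. Next, I measure.

```bash
cat > h.py <<'E'
from station import manip, cams
import cv2,numpy as np
from scipy.spatial.transform import Rotation as R
F=np.diag([1.,-1,-1,1])
def cam(n,st=None):
    i=cams.camera_info(n);K=np.array(i["camera_matrix"])
    if n=="wrist":
        T=np.eye(4);T[:3,:3]=R.from_euler('xyz',st["orientation"]).as_matrix();T[:3,3]=st["eef_pos"]
        W=T@np.array(i["T_tool_cam"])
    else: W=np.linalg.inv(np.array(i["extrinsics"]))
    return K,W@F   # cam(cv axes)->world
def grab(n,name=None):
    st=manip.get_state();p,d=cams.grab_frame(n)
    if name: cv2.imwrite(f"pics/{name}.png",p[:,:,::-1])
    return p,d,cam(n,st)
def onplane(uv,z,C):
    K,W=C;uv=np.atleast_2d(np.asarray(uv,float))
    r=np.c_[(uv[:,0]-K[0,2])/K[0,0],(uv[:,1]-K[1,2])/K[1,1],np.ones(len(uv))]@W[:3,:3].T
    o=W[:3,3];return o+r*((z-o[2])/r[:,2])[:,None]
def cloud(d,C):
    K,W=C;v,u=np.mgrid[:480,:640]
    P=np.stack([(u-K[0,2])/K[0,0]*d,(v-K[1,2])/K[1,1]*d,d],-1)
    return P@W[:3,:3].T+W[:3,3]
def proj(P,C):
    K,W=C;P=np.atleast_2d(P);c=(P-W[:3,3])@W[:3,:3]
    return c[:,:2]/c[:,2:]*[K[0,0],K[1,1]]+K[:2,2]
def toolmat(st):
    return R.from_euler('xyz',st["orientation"]).as_matrix(),np.array(st["eef_pos"])
def plan(p,yaw_z,st=None,tilt=None):
    """target: tool down, jaw axis (tool z) along world angle yaw_z. prints slide cm, twist"""
    st=st or manip.get_state();Rc,pc=toolmat(st)
    best=None
    for a in (yaw_z,yaw_z+np.pi):
        z=np.array([np.cos(a),np.sin(a),0]);y=np.array([0,0,-1.]);x=np.cross(y,z)
        Rt=np.stack([x,y,z],1)
        w=(R.from_matrix(Rc.T@Rt)).as_rotvec()
        if best is None or np.linalg.norm(w)<np.linalg.norm(best[0]): best=(w,Rt)
    return Rc.T@(np.asarray(p)-pc)*100,best[0]
E
python3 - <<'E'
from h import *
p=cv2.imread("pics/top0.png")
cv2.imwrite("pics/topA.png",cv2.resize(p[150:310,110:310],None,fx=4,fy=3.75,interpolation=cv2.INTER_CUBIC)[:600,:800])
cv2.imwrite("pics/topB.png",cv2.resize(p[140:300,310:510],None,fx=4,fy=3.75,interpolation=cv2.INTER_CUBIC)[:600,:800])
E
```

```text
(no output)
```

View pics/topA.png

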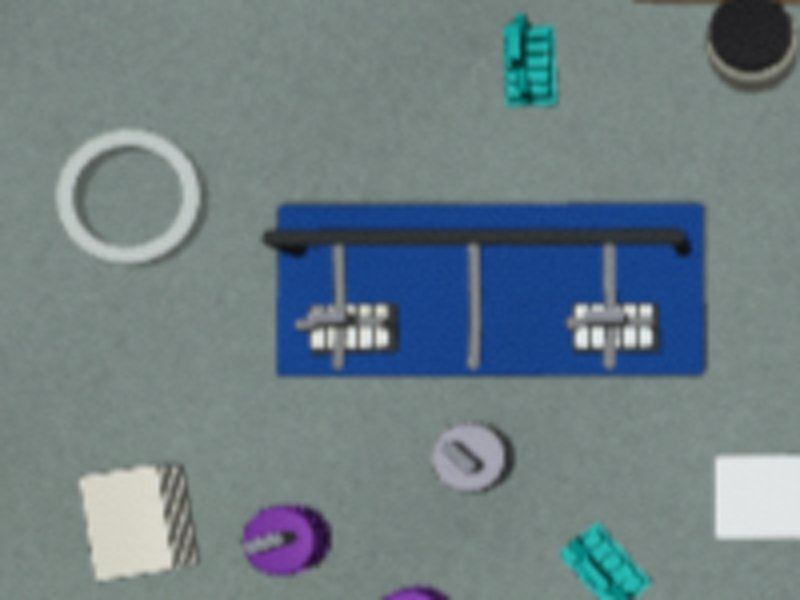

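View pics/topB.png

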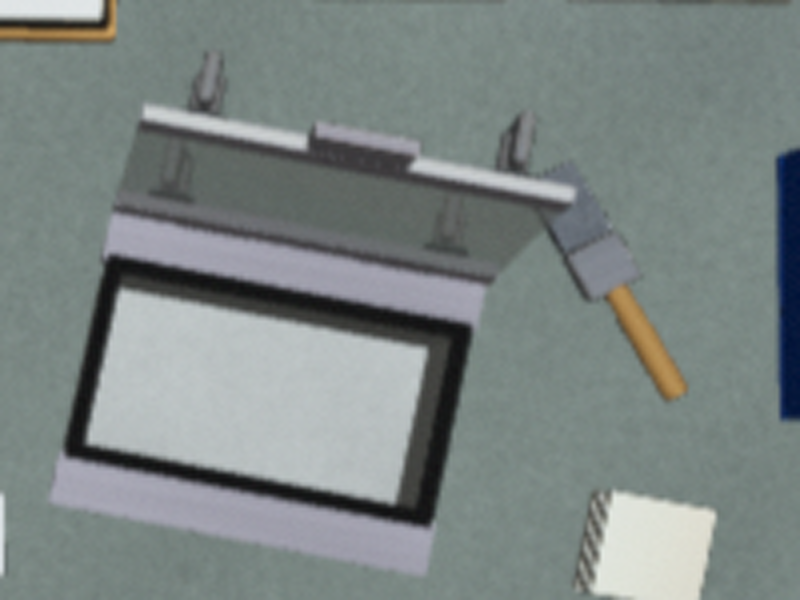

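Run:
```python
from h import *
p=cv2.imread("pics/top0.png")[:,:,::-1];d=np.load("pics/top0.npy");C=cam("top")
X=cloud(d,C)
print("bench z",np.median(X[300:330,330:400,2]))
hsv=cv2.cvtColor(p,cv2.COLOR_RGB2HSV)
# gasket
m=((hsv[...,2]<60)).astype(np.uint8);m[:200]=0;m[295:]=0;m[:,:320]=0;m[:,440:]=0
n,l,s,c=cv2.connectedComponentsWithStats(m);i=1+np.argmax(s[1:,4]);print(s[i])
g=(l==i).astype(np.uint8)
print("gasket z",np.median(X[...,2][g>0]))
cs,_=cv2.findContours(g,cv2.RETR_EXTERNAL,cv2.CHAIN_APPROX_NONE)
ct=max(cs,key=len)[:,0,:]
for z in (.126,):
    q=onplane(ct,z,C)[:,:2].astype(np.float32);r=cv2.minAreaRect(q*1000);print(r)
# flange lavender: front edge
z=X[...,2]
sel=(np.abs(z-.13)<.02);sel[:200]=0;sel[:, :320]=0;sel[:,440:]=0
P=X[sel];r=cv2.minAreaRect((P[:,:2]*1000).astype(np.float32));print("flanges",r,np.median(P[:,2]))
# fins
def fin(u0,u1,v0,v1,z0,z1):
    s=np.zeros_like(z,bool);s[v0:v1,u0:u1]=1;s&=(z>z0)&(z<z1);P=X[s]
    print(len(P),"med",P.mean(0), cv2.minAreaRect((P[:,:2]*1000).astype(np.float32)))
    vs,us=np.where(s);print("  px",us.min(),us.max(),vs.min(),vs.max())
fin(180,215,215,255,.125,.16)
fin(245,280,215,255,.125,.16)
fin(215,240,260,285,.09,.12)
b=((hsv[...,0]>105)&(hsv[...,0]<125)&(hsv[...,1]>150)&(hsv[...,2]>80)).astype(np.uint8);b[:, 300:]=0
n,l,s,c=cv2.connectedComponentsWithStats(b);vs,us=np.where(b);
print("stand z",np.median(z[b>0]))
q=onplane(np.c_[us,vs],np.median(z[b>0]),C)[:,:2]*1000
print(cv2.minAreaRect(q.astype(np.float32)))
# lip
s=np.zeros_like(z,bool);s[160:205,335:470]=1
for a,bb in((.2,.24),(.24,.28),(.28,.33),(.33,.37),(.37,.5)):
    k=s&(z>a)&(z<bb);print(a,k.sum(),X[k].mean(0) if k.any() else "")
```

```text
bench z -0.0010310984456940453
[ 326  209  102   71 1218]
gasket z 0.12475588678781901
((510.7301940917969, -198.85638427734375), (242.94387817382812, 141.83425903320312), 78.83927917480469)
flanges ((509.3606872558594, -200.0457763671875), (250.79537963867188, 210.7295379638672), 78.85211181640625) 0.12292400867076014
39 med [0.52838656 0.28097623 0.13583587] ((528.356689453125, 280.91827392578125), (8.596705436706543, 23.49747657775879), 0.3267620801925659)
  px 187 196 233 236
38 med [0.53066406 0.10244075 0.13457952] ((530.48974609375, 102.95406341552734), (24.373714447021484, 8.169659614562988), 89.61003112792969)
  px 256 265 233 236
36 med [0.43345391 0.19776321 0.10313128] ((433.14013671875, 198.01364135742188), (23.73388671875, 9.253395080566406), 49.10916519165039)
  px 221 229 268 275
stand z 0.008814466235473883
((559.21533203125, 192.01881408691406), (123.6829605102539, 294.951904296875), 0.6598327159881592)
0.2 432 [ 0.62390662 -0.20515921  0.22100874]
0.24 524 [ 0.62647494 -0.22188376  0.26005014]
0.28 814 [ 0.63560016 -0.2229326   0.30669323]
0.33 838 [ 0.64430318 -0.2288476   0.3429122 ]
0.37 12 [ 0.64500683 -0.22450025  0.37052437]
```

```bash
cat >> h.py <<'E'
def plan(p,yaw,st=None):
    """slide cm, twist to reach TCP p with tool down and tool x at world yaw"""
    st=st or manip.get_state();Rc,pc=toolmat(st)
    Rt=R.from_euler('xyz',[-np.pi/2,0,yaw]).as_matrix()
    return np.round(Rc.T@(np.asarray(p)-pc)*100,2),np.round(R.from_matrix(Rc.T@Rt).as_rotvec(),3)
BX=np.array([.510,-.1995]);BY=-.195
def box(x,y): c,s=np.cos(BY),np.sin(BY);return BX+[c*x-s*y,s*x+c*y]
E
python3 - <<'E'
from h import *
C=cam("top")
for n,u in dict(turq=(262,301),pur=(180,294),pur2=(213,316),white=(300,282)).items(): print(n,onplane(u,.05,C))
print(plan((.42,-.25,.30),-2.5)); print(plan((.433,.198,.2),-2.286))
for y in(-60,0,60): print(y,box(0,y/1000))
E
```

```text
turq [[0.35550237 0.10262599 0.05      ]]
pur [[0.37197136 0.325223   0.05      ]]
pur2 [[0.31366498 0.23452137 0.05      ]]
white [[4.08005882e-01 2.35253792e-04 5.00000000e-02]]
(array([-32.81,  -6.91, -23.74]), array([ 0.001, -0.344, -0.   ]))
(array([-47.2 ,   3.15, -66.18]), array([ 0.001, -0.558, -0.001]))
-60 [ 0.49837401 -0.25836286]
0 [ 0.51   -0.1995]
60 [ 0.52162599 -0.14063714]
```

>>> {"op": "servo_tool", "data": {
  "slide": [
    [-32.8,-7,-23.7],
    [-32.8,-7,-23.7],
    [-32.8,-7,-23.7],
    [-32.8,-7,-23.7],
    [-32.8,-7,-23.7],
    [-32.8,-7,-23.7],
    [-47.2,-3,-66.2],
    [-47.2,-3,-66.2],
    [-47.2,-3,-66.2],
    [-47.2,-3,-66.2]
  ],
  "twist": [
    [0,-0.344,0],
    [0,-0.344,0],
    [0,-0.344,0],
    [0,-0.344,0],
    [0,-0.344,0],
    [0,-0.344,0],
    [0,-0.558,0],
    [0,-0.558,0],
    [0,-0.558,0],
    [0,-0.558,0]
  ],
  "hand": [100,100,100,100,100,100,100,100,100,100],
  "newtons": 60
}}

```text
t: 1.4
eef_pos: [0.4164, -0.0282, 0.2773]
orientation: [-1.57, 0.0, -2.286]
ft_force: [1.8, 0.5, 1.0]
grip_width: 0.608
```

Run:
```python
from h import *
s=manip.get_state();print(s['qpos'].round(3),s['eef_pos'],s['orientation'],s['grip_width'])
print(plan((.433,.198,.2),-2.286))
```

```text
[-0.191 -0.396  1.886  0.     1.652  0.525] [ 0.41639244 -0.02817346  0.27727056] [-1.57045645e+00  2.46449404e-04 -2.28616494e+00] 0.6075579947790029
(array([-18.16,   7.73, -13.58]), array([-0., -0., -0.]))
```

>>> {"op": "servo_tool", "data": {
  "slide": [
    [-18.2,7.7,-13.6],
    [-18.2,7.7,-13.6],
    [-18.2,7.7,-13.6],
    [-18.2,7.7,-13.6],
    [-18.2,7.7,-13.6],
    [-18.2,7.7,-13.6]
  ],
  "twist": [
    [0,0,0],
    [0,0,0],
    [0,0,0],
    [0,0,0],
    [0,0,0],
    [0,0,0]
  ],
  "hand": [100,100,100,100,100,100]
}}

```text
t: 2.15
eef_pos: [0.4331, 0.1963, 0.2003]
orientation: [-1.571, -0.001, -2.285]
ft_force: [-0.2, -0.4, -0.5]
grip_width: 0.607
```

Run:
```python
from h import *
s=manip.get_state();print(s['eef_pos'])
p,d,C=grab("wrist","w1");p2,d2,C2=grab("top","t1")
X=cloud(d,C);z=X[...,2]
k=(z>.095)&(z<.115)&(np.hypot(X[...,0]-.433,X[...,1]-.198)<.035)
P=X[k];print(k.sum(),P.mean(0) if k.any() else 0, cv2.minAreaRect((P[:,:2]*1000).astype(np.float32)))
print(proj([[.433,.198,.106]],C))
```

```text
[0.4331254  0.19634265 0.20031659]
552 [0.43621564 0.2036976  0.10483292] ((435.3137512207031, 202.64974975585938), (26.187047958374023, 8.713769912719727), 48.99684143066406)
[[315.4355488  248.70762362]]
```

View pics/w1.png

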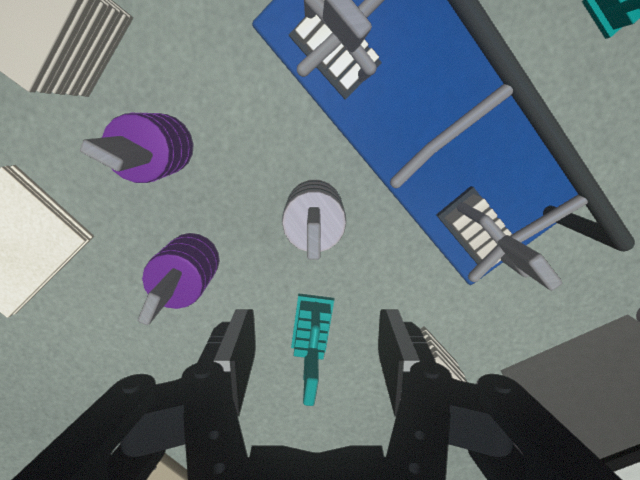

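Wrist view: grey cartridge centred at (314,220), its fin aligned with the jaws; look-alikes clear of the fingers.

>>> {"op": "servo_tool", "data": {
  "slide": [
    [-0.3,6,0],
    [-0.3,12.5,0],
    [-0.3,12.5,0],
    [-0.3,12.5,0],
    [-0.3,12.5,0],
    [-0.3,12.5,0],
    [-0.3,12.5,0],
    [-0.3,12.5,0]
  ],
  "twist": [
    [0,0,0],
    [0,0,0],
    [0,0,0],
    [0,0,0],
    [0,0,0],
    [0,0,0],
    [0,0,0],
    [0,0,0]
  ],
  "hand": [100,100,100,100,255,255,255,255]
}}

```text
t: 3.25
eef_pos: [0.4364, 0.1993, 0.0772]
orientation: [-1.57, 0.002, -2.286]
ft_force: [-2.9, -0.1, 7.2]
grip_width: 0.092
```

Run:
```python
from h import *
b=box(0,-.060);print(b)
print("lift then", plan((b[0],b[1],.26),-.195), plan((.45,0.05,.27),-1.3))
```

```text
[ 0.49837401 -0.25836286]
lift then (array([ 30.46, -18.31,  34.7 ]), array([-0.003, -2.091, -0.   ])) (array([ 10.34, -19.3 ,  10.84]), array([-0.002, -0.986, -0.002]))
```

>>> {"op": "servo_tool", "data": {
  "slide": [
    [0,-6,0],
    [0,-12,0],
    [5,-18,5],
    [10.3,-18.3,10.8],
    [10.3,-18.3,10.8],
    [16,-18.3,17],
    [20,-18.3,22],
    [25,-18.3,28],
    [28,-18.3,32],
    [30.5,-18.3,34.7]
  ],
  "twist": [
    [0,0,0],
    [0,-0.15,0],
    [0,-0.33,0],
    [0,-0.5,0],
    [0,-0.68,0],
    [0,-0.86,0],
    [0,-1.04,0],
    [0,-1.22,0],
    [0,-1.4,0],
    [0,-1.58,0]
  ],
  "hand": [255,255,255,255,255,255,255,255,255,255]
}}

```text
t: 4.5
eef_pos: [0.4925, -0.2269, 0.2585]
orientation: [-1.571, 0.0, -0.775]
ft_force: [0.9, 0.8, -2.7]
grip_width: 0.091
```

Run:
```python
from h import *
s=manip.get_state();print(s['qpos'].round(2),s['eef_pos'],s['grip_width'])
b=box(0,-.060)
print(plan((b[0],b[1],.26),-.195))
```

```text
[-0.53 -0.04  1.61  0.    1.57 -1.32] [ 0.49245869 -0.22690845  0.25850699] 0.09094324866250103
(array([ 2.62, -0.15, -1.83]), array([-0.  , -0.58, -0.  ]))
```

>>> {"op": "servo_tool", "data": {
  "slide": [
    [2.4,-0.1,-1.3],
    [2.4,-0.1,-1.3],
    [2.4,-0.1,-1.3],
    [2.4,-0.1,-1.3],
    [2.4,-0.1,-1.3],
    [2.4,-0.1,-1.3]
  ],
  "twist": [
    [0,-0.18,0],
    [0,-0.36,0],
    [0,-0.54,0],
    [0,-0.54,0],
    [0,-0.54,0],
    [0,-0.54,0]
  ],
  "hand": [255,255,255,255,255,255]
}}

```text
t: 5.25
eef_pos: [0.5004, -0.2512, 0.2596]
orientation: [-1.571, 0.0, -0.244]
ft_force: [-0.6, -0.2, -2.7]
grip_width: 0.093
```

Run:
```python
from h import *
b=box(0,-.060)
print(plan((b[0],b[1],.085),-.195))
p,d,C=grab("wrist","w2");p2,d2,C2=grab("side","s2")
```

```text
(array([-0.02, 17.46, -0.74]), array([-0.   , -0.049, -0.   ]))
```

View pics/w2.png

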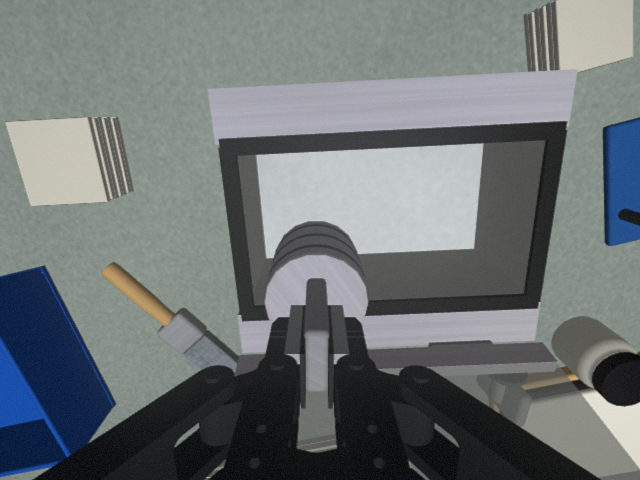

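View pics/s2.png

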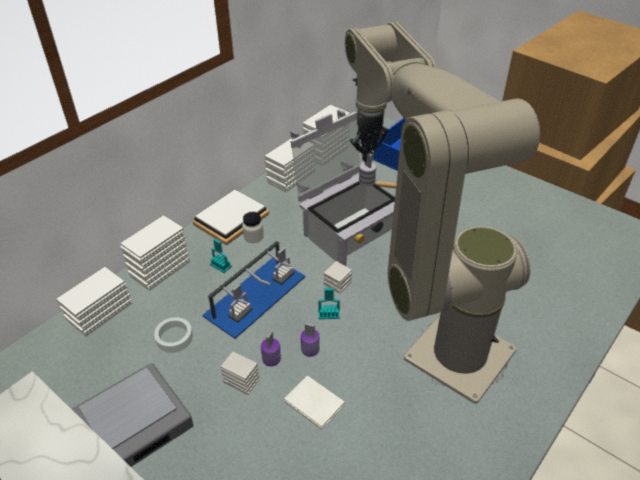

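Run:
```python
from h import *
C=cam("wrist",manip.get_state())
q=onplane([(219,142),(566,123),(540,302),(243,320)],.126,C)[:,:2]
print(q.round(4),q.mean(0)); print(np.arctan2(*(q[1]-q[0])[::-1])-np.pi/2,np.linalg.norm(q[1]-q[0]),np.linalg.norm(q[1]-q[2]))
```

```text
[[ 0.4191 -0.301 ]
 [ 0.4647 -0.0644]
 [ 0.6004 -0.0893]
 [ 0.5584 -0.3274]] [ 0.51068778 -0.19552932]
-0.19040614629909802 0.24099214695736415 0.13794473909366312
```

>>> {"op": "servo_tool", "data": {
  "slide": [
    [0,0,-0.6],
    [0,6,-0.6],
    [0,12,-0.6],
    [0,15,-0.6],
    [0,17.4,-0.6],
    [0,17.4,-0.6],
    [0,17.4,-0.6],
    [0,17.4,-0.6],
    [0,17.4,-0.6]
  ],
  "twist": [
    [0,-0.049,0],
    [0,-0.049,0],
    [0,-0.049,0],
    [0,-0.049,0],
    [0,-0.049,0],
    [0,-0.049,0],
    [0,-0.049,0],
    [0,-0.049,0],
    [0,-0.049,0]
  ],
  "hand": [255,255,255,255,255,255,255,255,255]
}}

```text
t: 6.48
eef_pos: [0.4992, -0.2573, 0.086]
orientation: [-1.571, -0.001, -0.193]
ft_force: [-0.8, 1.3, -2.2]
grip_width: 0.088
```

>>> {"op": "servo_tool", "data": {
  "slide": [
    [0,0,0],
    [0,0,0],
    [0,-6,0],
    [0,-12,0],
    [0,-17,0],
    [0,-17,0],
    [0,-17,0]
  ],
  "twist": [
    [0,0,0],
    [0,0,0],
    [0,0,0],
    [0,0,0],
    [0,0,0],
    [0,0,0],
    [0,0,0]
  ],
  "hand": [130,130,130,130,130,130,130]
}}

```text
t: 7.35
eef_pos: [0.4989, -0.2572, 0.2554]
orientation: [-1.571, -0.0, -0.192]
ft_force: [0.4, -0.2, -0.9]
grip_width: 0.489
```

Run:
```python
from h import *
p,d,C=grab("wrist","w3")
print(manip.get_state()['grip_width'])
print(plan((.5,.1025,.25),-1.56))
```

```text
0.4935878710304993
(array([-6.72,  0.46, 35.31]), array([ 1.000e-03,  1.367e+00, -2.000e-03]))
```

View pics/w3.png

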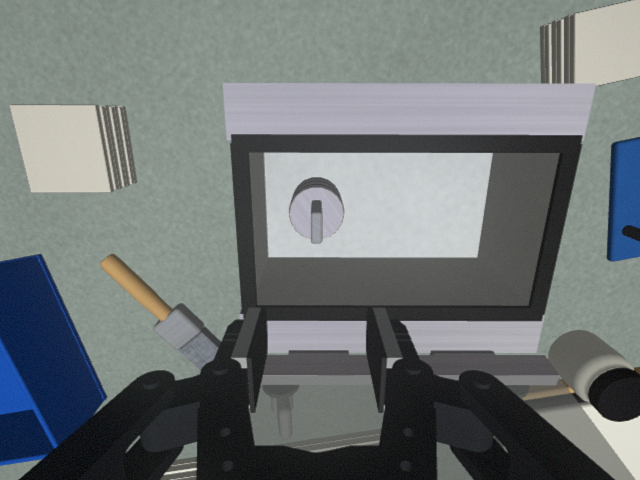

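Cartridge stands upright in the box at (316,210). On to the right-hand carrier.

>>> {"op": "servo_tool", "data": {
  "slide": [
    [-2,0.4,6],
    [-3,0.4,12],
    [-4,0.4,18],
    [-5,0.4,24],
    [-6,0.4,30],
    [-4,0.4,35.3],
    [-4,0.4,35.3],
    [-4,0.4,35.3],
    [-4,0.4,35.3],
    [-4,0.4,35.3]
  ],
  "twist": [
    [0,0.18,0],
    [0,0.36,0],
    [0,0.54,0],
    [0,0.72,0],
    [0,0.9,0],
    [0,1.08,0],
    [0,1.26,0],
    [0,1.367,0],
    [0,1.367,0],
    [0,1.367,0]
  ],
  "hand": [130,130,130,130,130,130,130,130,130,130]
}}

```text
t: 8.65
eef_pos: [0.5267, 0.0966, 0.2505]
orientation: [-1.573, -0.0, -1.556]
ft_force: [-0.0, 0.9, 0.2]
grip_width: 0.492
```

Run:
```python
from h import *
p,d,C=grab("wrist","w4")
X=cloud(d,C);z=X[...,2]
for c in((.5305,.1025),(.5285,.281)):
    k=(z>.128)&(z<.145)&(np.hypot(X[...,0]-c[0],X[...,1]-c[1])<.035)
    if k.sum()>20:
        P=X[k];r=cv2.minAreaRect((P[:,:2]*1000).astype(np.float32));print(k.sum(),P[:,2].max(),r)
print(plan((.5305,.1025,.25),-1.56))
```

```text
471 0.13909229596564726 ((532.9256591796875, 106.5566177368164), (8.606188774108887, 25.611289978027344), 1.015103816986084)
(array([-0.59,  0.08,  0.38]), array([0.001, 0.003, 0.   ]))
```

View pics/w4.png

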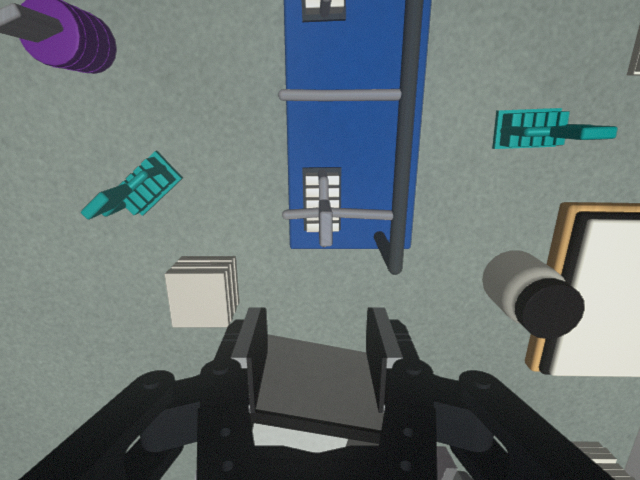

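>>> {"op": "servo_tool", "data": {
  "slide": [
    [-0.8,0,0.5],
    [-0.8,6,0.5],
    [-0.8,11,0.5],
    [-0.8,14.3,0.5],
    [-0.8,14.3,0.5],
    [-0.8,14.3,0.5],
    [-0.8,14.3,0.5],
    [-0.8,14.3,0.5],
    [-0.8,14.3,0.5],
    [-0.8,14.3,0.5]
  ],
  "twist": [
    [0,0,0],
    [0,0,0],
    [0,0,0],
    [0,0,0],
    [0,0,0],
    [0,0,0],
    [0,0,0],
    [0,0,0],
    [0,0,0],
    [0,0,0]
  ],
  "hand": [130,130,130,130,130,255,255,255,255,255]
}}

```text
t: 9.95
eef_pos: [0.5334, 0.1052, 0.1111]
orientation: [-1.568, 0.0, -1.559]
ft_force: [-2.8, -0.7, 6.7]
grip_width: 0.095
```

>>> {"op": "servo_tool", "data": {
  "slide": [
    [0,-1,0],
    [0,-1.9,0],
    [0,-1.9,0],
    [0,-1.9,0],
    [0,-1.9,-3],
    [0,-1.9,-6],
    [0,-1.9,-9],
    [0,-1.9,-9],
    [0,-1.9,-9]
  ],
  "twist": [
    [0,0,0],
    [0,0,0],
    [0,0,0],
    [0,0,0],
    [0,0,0],
    [0,0,0],
    [0,0,0],
    [0,0,0],
    [0,0,0]
  ],
  "hand": [255,255,255,255,255,255,255,255,255]
}}

```text
t: 11.08
eef_pos: [0.4426, 0.1039, 0.1277]
orientation: [-1.57, 0.0, -1.559]
ft_force: [-0.3, 0.1, -1.8]
grip_width: 0.095
```

Run:
```python
from h import *
p,d,C=grab("wrist","w5");p,d,C=grab("side","s5")
cv2.imwrite("pics/s5z.png",cv2.resize(p[180:360,180:420],None,fx=3,fy=3)[:,:,::-1])
print(manip.get_state()['grip_width'])
b=box(0,.0);print(plan((b[0],b[1]+.0015,.27),-.195))
```

```text
0.09202852437630682
(array([ 30.27, -14.22,   6.38]), array([-0.   , -1.365,  0.   ]))
```

View pics/s5z.png

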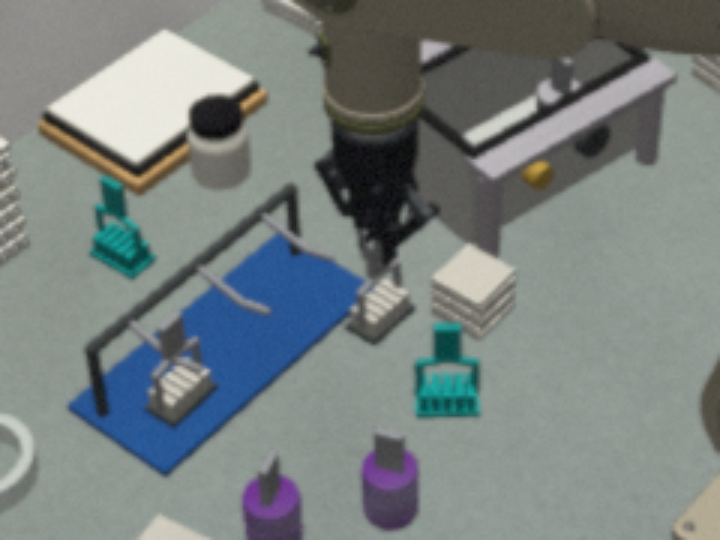

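>>> {"op": "servo_tool", "data": {
  "slide": [
    [0,-6,0],
    [0,-12,0],
    [4,-14.2,0],
    [9,-14.2,1],
    [14,-14.2,2.5],
    [19,-14.2,4],
    [24,-14.2,5],
    [28,-14.2,6],
    [30.2,-14.2,6.4],
    [30.2,-14.2,6.4]
  ],
  "twist": [
    [0,0,0],
    [0,-0.1,0],
    [0,-0.28,0],
    [0,-0.46,0],
    [0,-0.64,0],
    [0,-0.82,0],
    [0,-1.0,0],
    [0,-1.18,0],
    [0,-1.365,0],
    [0,-1.365,0]
  ],
  "hand": [255,255,255,255,255,255,255,255,255,255]
}}

```text
t: 12.42
eef_pos: [0.5098, -0.1992, 0.2689]
orientation: [-1.571, 0.001, -0.196]
ft_force: [-0.4, 0.6, -2.4]
grip_width: 0.091
```

Run:
```python
from h import *
b=box(0,.0);print(manip.get_state()['grip_width'],plan((b[0],b[1]+.0015,.0885),-.195))
p,d,C=grab("wrist","w6")
```

```text
0.0911704065520783 (array([1.000e-02, 1.804e+01, 1.200e-01]), array([-0.   , -0.001, -0.001]))
```

View pics/w6.png

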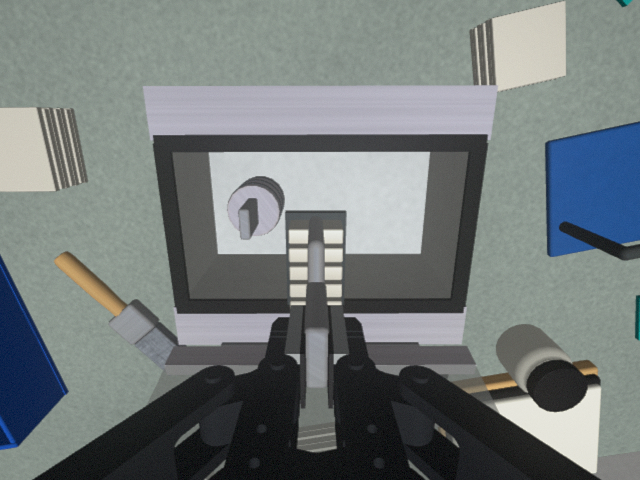

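>>> {"op": "servo_tool", "data": {
  "slide": [
    [0,6,0.1],
    [0,12,0.1],
    [0,15,0.1],
    [0,18,0.1],
    [0,18,0.1],
    [0,18.1,0.1],
    [0,18.1,0.1]
  ],
  "twist": [
    [0,0,0],
    [0,0,0],
    [0,0,0],
    [0,0,0],
    [0,0,0],
    [0,0,0],
    [0,0,0]
  ],
  "hand": [255,255,255,255,255,255,255]
}}

```text
t: 13.35
eef_pos: [0.5104, -0.1962, 0.0896]
orientation: [-1.571, -0.001, -0.195]
ft_force: [0.4, -0.1, -1.1]
grip_width: 0.095
```

>>> {"op": "servo_tool", "data": {
  "slide": [
    [0,0.2,0],
    [0,0.2,0],
    [0,0.2,0],
    [0,0.2,0],
    [0,-6,0],
    [0,-12,0],
    [0,-17,0],
    [0,-17,0],
    [0,-17,0]
  ],
  "twist": [
    [0,0,0],
    [0,0,0],
    [0,0,0],
    [0,0,0],
    [0,0,0],
    [0,0,0],
    [0,0,0],
    [0,0,0],
    [0,0,0]
  ],
  "hand": [255,130,130,130,130,130,130,130,130]
}}

```text
t: 14.48
eef_pos: [0.5097, -0.1963, 0.2583]
orientation: [-1.571, -0.0, -0.195]
ft_force: [-0.4, -0.1, -0.7]
grip_width: 0.489
```

Run:
```python
from h import *
print(manip.get_state()['grip_width'],plan((.530,.2825,.25),-1.56))
p,d,C=grab("wrist","w7")
```

```text
0.4886380294233519 (array([-7.26,  0.83, 47.37]), array([-0.   ,  1.365, -0.   ]))
```

View pics/w7.png

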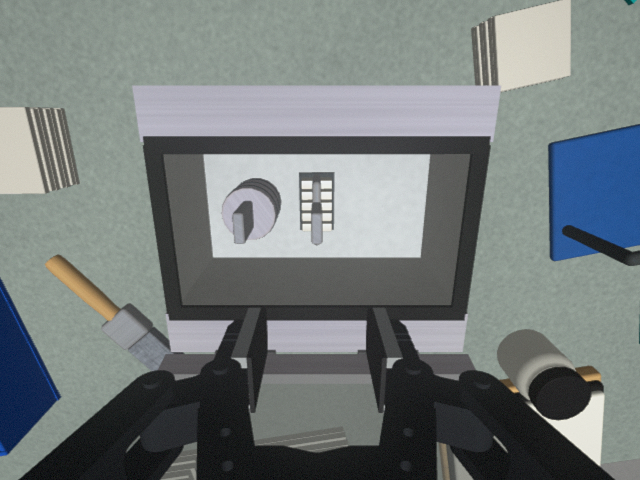

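Both items stand in the box: cartridge (250,212), carrier (317,205). Next, the left-hand carrier.

>>> {"op": "servo_tool", "data": {
  "slide": [
    [-1,0,6],
    [-2,0,12],
    [-3,0,18],
    [-4,0,24],
    [-5,0,30],
    [-6,0,36],
    [-7,0.4,42],
    [-7.2,0.8,47.4],
    [-7.2,0.8,47.4],
    [-7.2,0.8,47.4]
  ],
  "twist": [
    [0,0.18,0],
    [0,0.36,0],
    [0,0.54,0],
    [0,0.72,0],
    [0,0.9,0],
    [0,1.08,0],
    [0,1.26,0],
    [0,1.365,0],
    [0,1.365,0],
    [0,1.365,0]
  ],
  "hand": [130,130,130,130,130,130,130,130,130,130]
}}

```text
t: 15.78
eef_pos: [0.5297, 0.2833, 0.2483]
orientation: [-1.574, -0.002, -1.555]
ft_force: [-0.4, -1.6, 0.5]
grip_width: 0.49
```

Run:
```python
from h import *
p,d,C=grab("wrist","w8")
X=cloud(d,C);z=X[...,2]
c=(.5285,.281)
k=(z>.128)&(z<.145)&(np.hypot(X[...,0]-c[0],X[...,1]-c[1])<.035)
P=X[k];print(k.sum(),P[:,2].max(),cv2.minAreaRect((P[:,:2]*1000).astype(np.float32)))
print(plan((.530,.283,.108),-1.56))
```

```text
470 0.13902143713139703 ((530.0689697265625, 286.26348876953125), (8.95659351348877, 25.990392684936523), 3.152855634689331)
(array([-0.11, 14.09,  0.03]), array([0.003, 0.003, 0.002]))
```

View pics/w8.png

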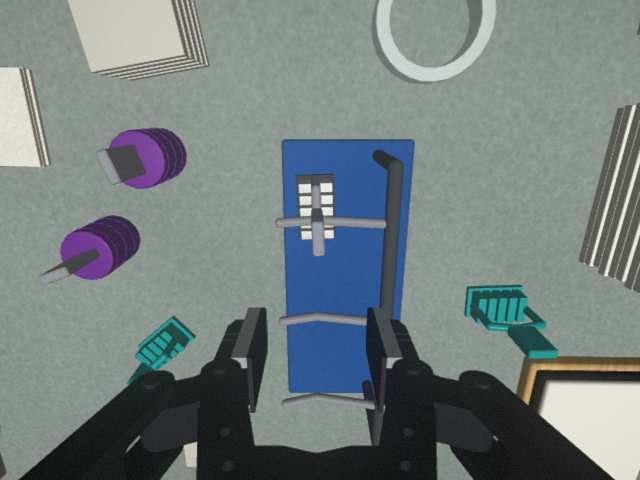

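Fin at (318,235), centred between the jaws.

>>> {"op": "servo_tool", "data": {
  "slide": [
    [-0.2,6,0],
    [-0.2,11,0],
    [-0.2,14.2,0],
    [-0.2,14.2,0],
    [-0.2,14.2,0],
    [-0.2,14.2,0],
    [-0.2,14.2,0],
    [-0.2,14.2,0],
    [-0.2,14.2,0]
  ],
  "twist": [
    [0,0,0],
    [0,0,0],
    [0,0,0],
    [0,0,0],
    [0,0,0],
    [0,0,0],
    [0,0,0],
    [0,0,0],
    [0,0,0]
  ],
  "hand": [130,130,130,130,255,255,255,255,255]
}}

```text
t: 16.95
eef_pos: [0.5319, 0.2851, 0.1114]
orientation: [-1.568, 0.001, -1.559]
ft_force: [-1.7, -1.3, 6.9]
grip_width: 0.094
```

>>> {"op": "servo_tool", "data": {
  "slide": [
    [0,-1,0],
    [0,-1.9,0],
    [0,-1.9,0],
    [0,-1.9,0],
    [0,-1.9,-3],
    [0,-1.9,-6],
    [0,-1.9,-8.5],
    [0,-1.9,-8.5],
    [0,-1.9,-8.5]
  ],
  "twist": [
    [0,0,0],
    [0,0,0],
    [0,0,0],
    [0,0,0],
    [0,0,0],
    [0,0,0],
    [0,0,0],
    [0,0,0],
    [0,0,0]
  ],
  "hand": [255,255,255,255,255,255,255,255,255]
}}

```text
t: 18.08
eef_pos: [0.4461, 0.2837, 0.1276]
orientation: [-1.57, 0.0, -1.559]
ft_force: [1.4, -0.2, -1.0]
grip_width: 0.09
```

Run:
```python
from h import *
b=box(0,.060);print(manip.get_state()['grip_width'],plan((b[0],b[1]+.0015,.27),-.195))
```

```text
0.09025212521736364 (array([ 42.37, -14.24,   7.08]), array([-0.   , -1.364,  0.   ]))
```

>>> {"op": "servo_tool", "data": {
  "slide": [
    [0,-6,0],
    [0,-12,0],
    [6,-14.2,0],
    [12,-14.2,1],
    [18,-14.2,2.5],
    [24,-14.2,4],
    [30,-14.2,5],
    [36,-14.2,6],
    [42.3,-14.2,7],
    [42.3,-14.2,7]
  ],
  "twist": [
    [0,0,0],
    [0,-0.1,0],
    [0,-0.28,0],
    [0,-0.46,0],
    [0,-0.64,0],
    [0,-0.82,0],
    [0,-1.0,0],
    [0,-1.18,0],
    [0,-1.364,0],
    [0,-1.364,0]
  ],
  "hand": [255,255,255,255,255,255,255,255,255,255]
}}

```text
t: 19.32
eef_pos: [0.521, -0.1418, 0.2695]
orientation: [-1.571, -0.0, -0.193]
ft_force: [0.6, 0.6, -1.2]
grip_width: 0.092
```

Run:
```python
from h import *
b=box(0,.060);print(manip.get_state()['grip_width'],plan((b[0],b[1]+.0015,.0885),-.195))
p,d,C=grab("wrist","w9")
```

```text
0.09214957285773524 (array([1.00e-02, 1.81e+01, 2.80e-01]), array([0.   , 0.002, 0.   ]))
```

View pics/w9.png

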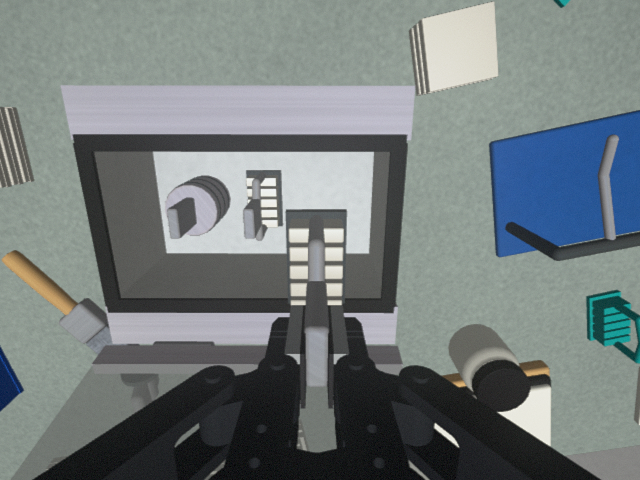

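>>> {"op": "servo_tool", "data": {
  "slide": [
    [0,6,0.1],
    [0,12,0.1],
    [0,15,0.1],
    [0,18,0.1],
    [0,18.2,0.1],
    [0,18.2,0.1],
    [0,18.2,0.1],
    [0,18.2,0.1],
    [0,18.2,0.1]
  ],
  "twist": [
    [0,0,0],
    [0,0,0],
    [0,0,0],
    [0,0,0],
    [0,0,0],
    [0,0,0],
    [0,0,0],
    [0,0,0],
    [0,0,0]
  ],
  "hand": [255,255,255,255,255,255,255,255,255]
}}

```text
t: 20.5
eef_pos: [0.5209, -0.1376, 0.088]
orientation: [-1.571, -0.001, -0.195]
ft_force: [-0.1, -0.2, -1.5]
grip_width: 0.091
```

>>> {"op": "servo_tool", "data": {
  "slide": [
    [0,0,0],
    [0,0,0],
    [0,0,0],
    [0,-6,0],
    [0,-12,0],
    [0,-17,0],
    [-5,-20,0],
    [-10,-22,0],
    [-10,-22,0]
  ],
  "twist": [
    [0,0,0],
    [0,0,0],
    [0,0,0],
    [0,0,0],
    [0,0,0],
    [0,0,0],
    [0,0,0],
    [0,0,0],
    [0,0,0]
  ],
  "hand": [130,130,130,130,130,130,255,255,255]
}}

```text
t: 21.62
eef_pos: [0.4218, -0.1181, 0.3109]
orientation: [-1.572, -0.006, -0.196]
ft_force: [0.5, 0.2, 0.4]
grip_width: 0.002
```

Run:
```python
from h import *
s=manip.get_state();print(s['qpos'].round(3),s['eef_pos'])
p,d,C=grab("wrist","w10");p,d,C=grab("top","t10");cv2.imwrite("pics/t10z.png",cv2.resize(p[140:300,310:510],None,fx=4,fy=3.75,interpolation=cv2.INTER_CUBIC)[:,:,::-1])
p,d,C=grab("side","s10");cv2.imwrite("pics/s10z.png",cv2.resize(p[80:280,250:450],None,fx=3,fy=3,interpolation=cv2.INTER_CUBIC)[:,:,::-1])
```

```text
[-0.39  -0.343  1.785 -0.     1.693 -1.765] [ 0.42176212 -0.11807689  0.31086282]
```

View pics/w10.png

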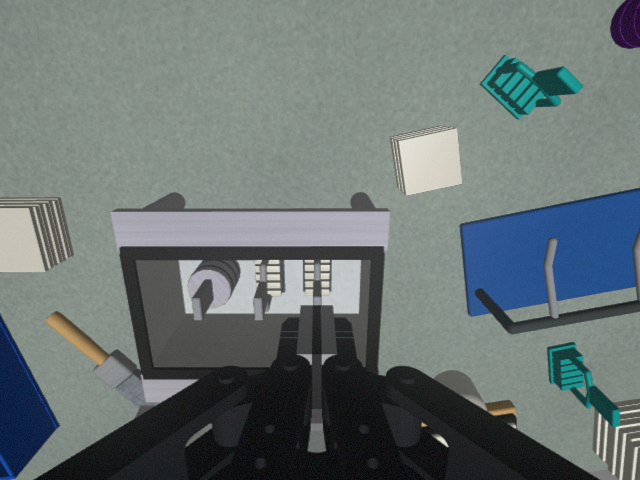

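View pics/s10z.png

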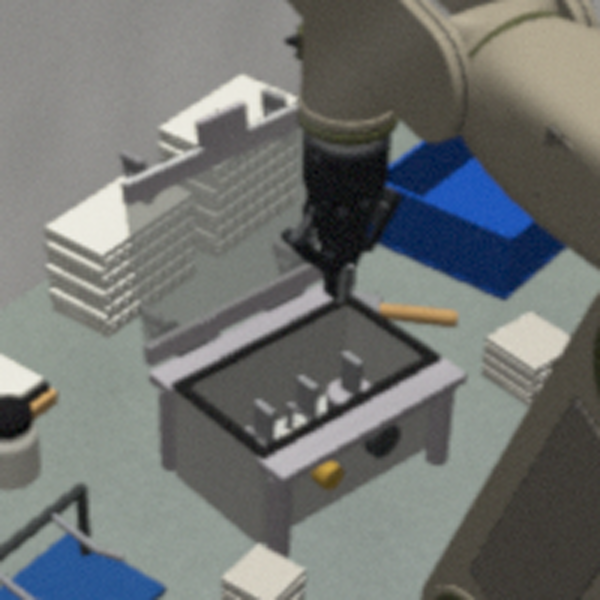

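View pics/t10z.png

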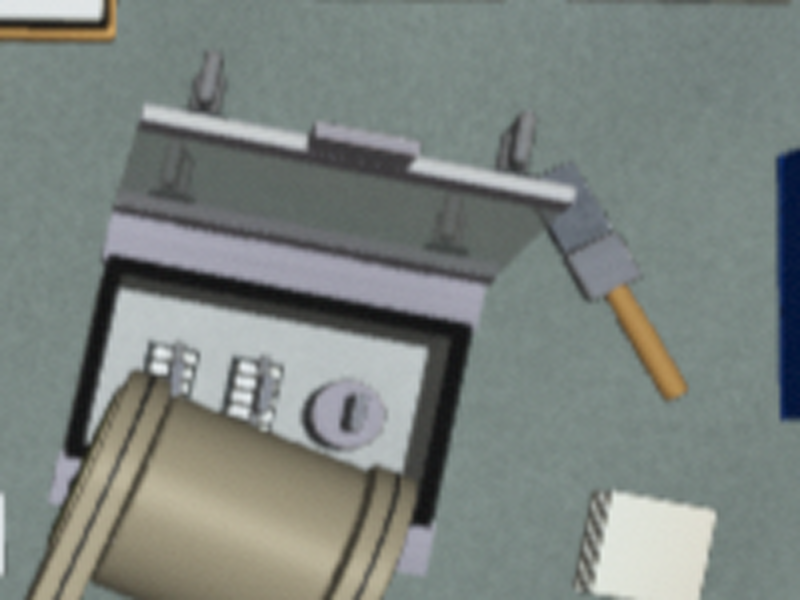

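Run:
```python
from h import *
import h; h.BX=np.array([.510,-.198])
a=box(.02,0);b=box(.175,0);print(a,b)
print(plan((*a,.43),-.195),plan((*b,.43),-.195))
```

```text
[ 0.52962095 -0.20187533] [ 0.68168334 -0.23190914]
(array([ 12.11, -12.27,  -6.14]), array([-0.   , -0.001,  0.   ])) (array([ 27.61, -12.27,  -6.13]), array([-0.   , -0.001,  0.   ]))
```

>>> {"op": "servo_tool", "data": {
  "slide": [
    [2,-6,-2],
    [5,-12.2,-5],
    [11,-12.2,-6.1],
    [16,-12.2,-6.1],
    [22,-12.2,-6.1],
    [27.6,-12.2,-6.1],
    [27.6,-12.2,-6.1],
    [27.6,-12.2,-6.1]
  ],
  "twist": [
    [0,0,0],
    [0,0,0],
    [0,0,0],
    [0,0,0],
    [0,0,0],
    [0,0,0],
    [0,0,0],
    [0,0,0]
  ],
  "hand": [255,255,255,255,255,255,255,255]
}}

```text
t: 22.78
eef_pos: [0.6821, -0.2316, 0.4261]
orientation: [-1.57, 0.005, -0.195]
ft_force: [-0.5, 0.6, 0.3]
grip_width: 0.001
```

Run:
```python
from h import *
s=manip.get_state();print(s['qpos'].round(3))
p,d,C=grab("wrist","w11");X=cloud(d,C)
p,d,C=grab("side","s11");cv2.imwrite("pics/s11z.png",cv2.resize(p[40:240,250:450],None,fx=3,fy=3,interpolation=cv2.INTER_CUBIC)[:,:,::-1])
```

```text
[-0.398  0.525  0.656 -0.     1.965 -1.774]
```

View pics/w11.png

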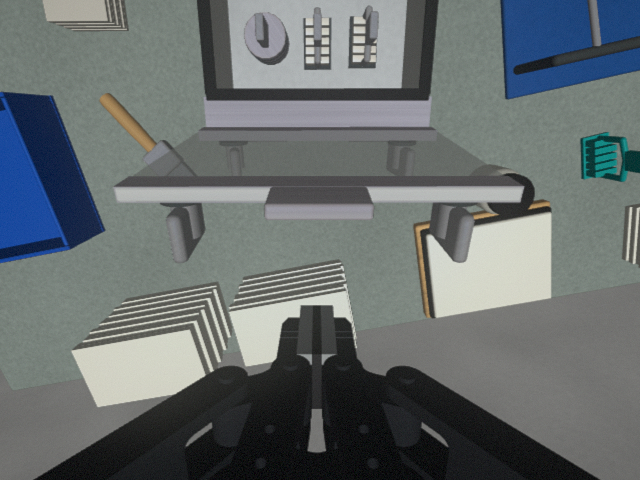

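View pics/s11z.png

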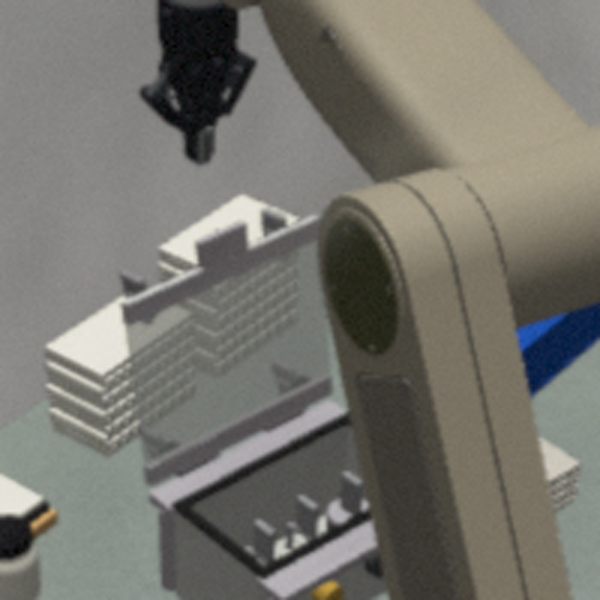

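All three items upright in the box; the lip is at (318,205), ahead of the fingers.

>>> {"op": "servo_tool", "data": {
  "slide": [
    [0,5,0],
    [0,9,0],
    [0,9,0],
    [-1.5,9,0],
    [-3,9,0],
    [-4.5,9.1,0],
    [-6,9.2,0],
    [-8,9.3,0],
    [-10,9.6,0],
    [-12,10.1,0]
  ],
  "twist": [
    [0,0,0],
    [0,0,0],
    [0,0,0],
    [0,0,0],
    [0,0,0],
    [0,0,0],
    [0,0,0],
    [0,0,0],
    [0,0,0],
    [0,0,0]
  ],
  "hand": [255,255,255,255,255,255,255,255,255,255]
}}

```text
t: 24.12
eef_pos: [0.5642, -0.2086, 0.3347]
orientation: [-1.573, -0.009, -0.196]
ft_force: [2.1, 0.4, 1.3]
grip_width: 0.003
```

Run:
```python
from h import *
p,d,C=grab("side","s12");cv2.imwrite("pics/s12z.png",cv2.resize(p[40:240,250:450],None,fx=3,fy=3,interpolation=cv2.INTER_CUBIC)[:,:,::-1])
```

```text
(no output)
```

View pics/s12z.png

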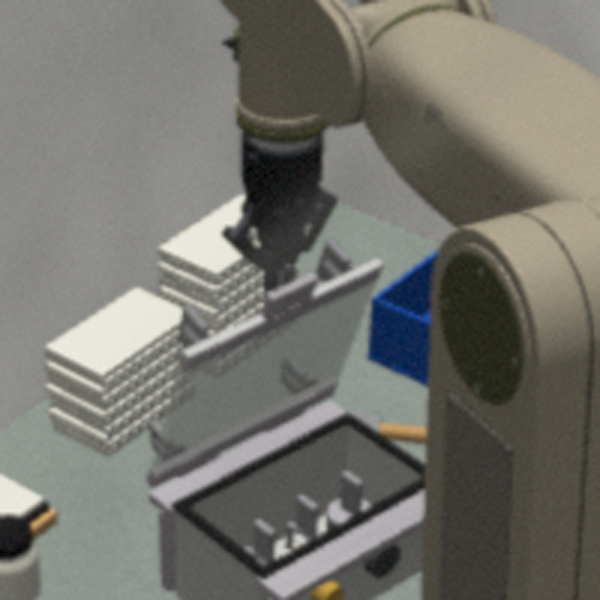

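>>> {"op": "servo_tool", "data": {
  "slide": [
    [-2.4,0.9,0],
    [-4.6,2.1,0],
    [-6.3,3.3,0],
    [-7.9,4.6,0],
    [-9.3,6.1,0],
    [-10.6,7.6,0],
    [-11.7,9.4,0],
    [-12.7,11.2,0],
    [-13.3,12.6,0],
    [-13.7,14,0]
  ],
  "twist": [
    [0,0,0],
    [0,0,0],
    [0,0,0],
    [0,0,0],
    [0,0,0],
    [0,0,0],
    [0,0,0],
    [0,0,0],
    [0,0,0],
    [0,0,0]
  ],
  "hand": [255,255,255,255,255,255,255,255,255,255]
}}

```text
t: 25.42
eef_pos: [0.4301, -0.1821, 0.19]
orientation: [-1.572, -0.003, -0.196]
ft_force: [0.6, 0.1, -0.7]
grip_width: -0.004
```

Run:
```python
from h import *
p,d,C=grab("side","s13");cv2.imwrite("pics/s13z.png",cv2.resize(p[40:240,250:450],None,fx=3,fy=3,interpolation=cv2.INTER_CUBIC)[:,:,::-1])
```

```text
(no output)
```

View pics/s13z.png

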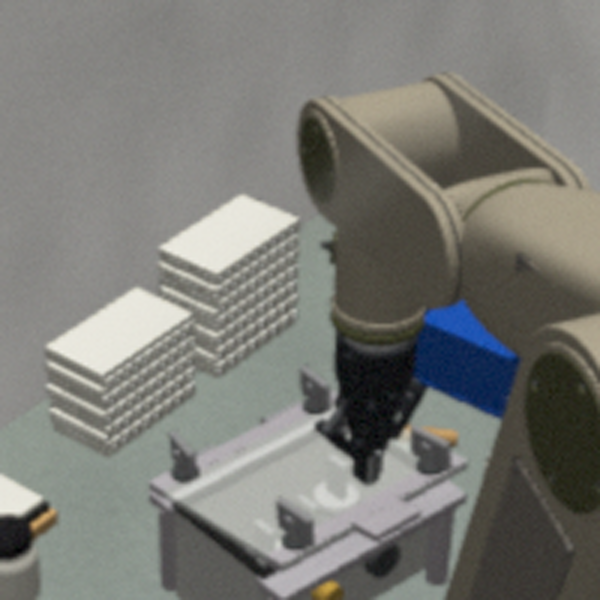

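>>> {"op": "servo_tool", "data": {
  "slide": [
    [-0.3,1.5,0],
    [-0.5,3,0],
    [-0.5,4,0],
    [-0.5,4.7,0],
    [-0.5,4.9,0],
    [-0.5,4.9,0]
  ],
  "twist": [
    [0,0,0],
    [0,0,0],
    [0,0,0],
    [0,0,0],
    [0,0,0],
    [0,0,0]
  ],
  "hand": [255,255,255,255,255,255]
}}

```text
t: 26.22
eef_pos: [0.4246, -0.1807, 0.1397]
orientation: [-1.571, -0.0, -0.195]
ft_force: [0.6, -0.7, -0.3]
grip_width: -0.001
```

>>> {"op": "servo_tool", "data": {
  "slide": [
    [0,-6,0],
    [0,-12,0],
    [-6,-18,0],
    [-9,-22,0],
    [-9,-22,0],
    [-9,-22,0]
  ],
  "twist": [
    [0,0,0],
    [0,0,0],
    [0,0,0],
    [0,0,0],
    [0,0,0],
    [0,0,0]
  ],
  "hand": [255,255,255,100,100,100]
}}

```text
t: 26.98
eef_pos: [0.3365, -0.1634, 0.3604]
orientation: [-1.572, -0.003, -0.196]
ft_force: [0.4, 0.6, -0.2]
grip_width: 0.607
```

Run:
```python
from h import *
s=manip.get_state();print(s['eef_pos'],s['orientation'])
p,d,C=grab("wrist","w14");np.save("pics/w14.npy",d)
print(C)
X=cloud(d,C);np.save("pics/w14X.npy",X)
p,d,C=grab("top","t14");X=cloud(d,C);np.save("pics/t14X.npy",X)
cv2.imwrite("pics/t14z.png",cv2.resize(p[140:300,310:510],None,fx=4,fy=3.75,interpolation=cv2.INTER_CUBIC)[:,:,::-1])
```

```text
[ 0.33648428 -0.16343563  0.36043345] [-1.57177394 -0.00262175 -0.19593996]
(array([[380.05231604,   0.        , 316.30338322],
       [  0.        , 380.05231604, 246.56788808],
       [  0.        ,   0.        ,   1.        ]]), array([[ 0.19510975,  0.92631237,  0.32230043,  0.25331289],
       [ 0.98078047, -0.18381777, -0.06542705, -0.14619104],
       [-0.00136134,  0.32887142, -0.94437373,  0.50252462],
       [ 0.        ,  0.        ,  0.        ,  1.        ]]))
```

View pics/w14.png

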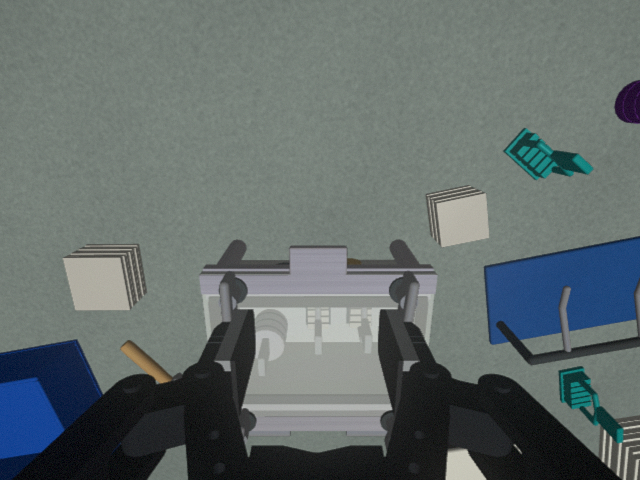

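View pics/t14z.png

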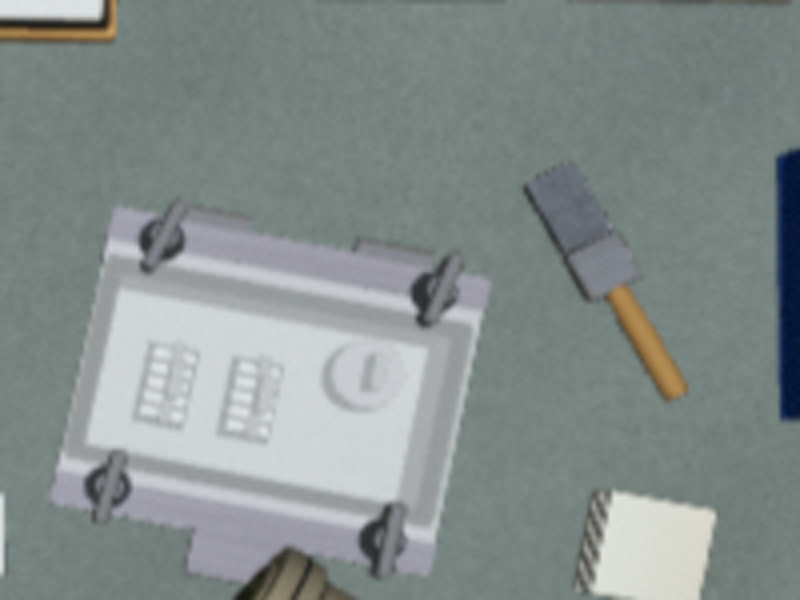

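```bash
cat > scr.py <<'E'
from h import *
import h; h.BX=np.array([.510,-.198])
def screws(X,verbose=True,zlo=.155,zhi=.185):
    z=X[...,2];c,s=np.cos(BY),np.sin(BY)
    bx=(X[...,0]-h.BX[0])*c+(X[...,1]-h.BX[1])*s;by=-(X[...,0]-h.BX[0])*s+(X[...,1]-h.BX[1])*c
    k=((z>zlo)&(z<zhi)&(abs(bx)<.13)&(abs(by)<.14))
    out={}
    for n,sx,sy in(("fl",-1,1),("fr",-1,-1),("bl",1,1),("br",1,-1)):
        m=k&(bx*sx>.04)&(by*sy>.05)
        if m.sum()<15: continue
        P=X[m];r=cv2.minAreaRect((P[:,:2]*1000).astype(np.float32))
        (cx,cy),(w,hh),a=r
        if w<hh: a+=90
        turn=-(np.radians(a)-BY)  # clockwise from box x
        turn=(turn+np.pi/2)%np.pi-np.pi/2
        out[n]=(cx/1000,cy/1000,turn)
        print(n,m.sum(),"c",round(cx,1),round(cy,1),"box",round(np.median(bx[m])*1000,1),round(np.median(by[m])*1000,1),"size",round(max(w,hh),1),round(min(w,hh),1),"turn",round(turn,3),"zmax",round(P[:,2].max(),4))
    return out
E
python3 - <<'E'
from scr import *
for f in("t14X","w14X"):
    X=np.load(f"pics/{f}.npy");print(f);screws(X)
    z=X[...,2];c,s=np.cos(BY),np.sin(BY)
    bx=(X[...,0]-h.BX[0])*c+(X[...,1]-h.BX[1])*s;by=-(X[...,0]-h.BX[0])*s+(X[...,1]-h.BX[1])*c
    for x0 in(-.112,-.08,-.03,.03,.08): 
        m=(abs(bx-x0)<.01)&(abs(by)<.025);print("  ",x0,m.sum(),np.median(z[m]) if m.any() else 0)
E
```

```text
t14X
fl 97 c 441.8 -94.5 box -87.2 88.6 size 49.3 16.2 turn -0.077 zmax 0.1817
fr 108 c 405.9 -270.9 box -87.6 -90.0 size 48.4 17.0 turn -0.161 zmax 0.1842
bl 94 c 611.2 -128.2 box 85.3 88.9 size 50.1 16.6 turn 0.115 zmax 0.1827
br 107 c 577.2 -304.3 box 86.1 -90.0 size 49.9 16.7 turn 0.015 zmax 0.182
   -0.112 173 0.13525712974950665
   -0.08 153 0.13503967411437778
   -0.03 148 0.13572094676424307
   0.03 148 0.13555654429056552
   0.08 145 0.1354352182121834
w14X
fl 718 c 438.4 -90.7 box -92.3 89.7 size 42.8 17.9 turn -0.128 zmax 0.1776
fr 669 c 404.1 -265.7 box -92.6 -85.3 size 42.9 18.1 turn 0.204 zmax 0.1773
bl 60 c 618.3 -134.3 box 87.3 83.7 size 29.6 3.6 turn 0.161 zmax 0.1656
br 178 c 569.7 -292.1 box 65.0 -80.9 size 31.2 9.5 turn -0.231 zmax 0.1762
   -0.112 1364 0.13515818772216018
   -0.08 789 0.13591792672874597
   -0.03 699 0.13587454231734114
   0.03 610 0.1359254231926366
   0.08 552 0.13594837485291858
```

Run:
```python
from scr import *
for f in("t14X","w14X"):
    X=np.load(f"pics/{f}.npy");print(f);screws(X,zlo=.170,zhi=.186)
    # PCA
    z=X[...,2]
    for n,(x,y) in dict(fl=(.4415,-.0945),fr=(.4055,-.271),bl=(.611,-.128),br=(.577,-.3045)).items():
        m=(z>.170)&(z<.186)&(np.hypot(X[...,0]-x,X[...,1]-y)<.035);P=X[m][:,:2]
        if m.sum()>10:
            v=np.linalg.svd(P-P.mean(0),full_matrices=False)[2][0];print(n,P.mean(0).round(4),"turn",((-(np.arctan2(v[1],v[0])-BY))+np.pi/2)%np.pi-np.pi/2)
```

```text
t14X
fl 71 c 441.9 -93.7 box -87.2 88.6 size 50.1 11.3 turn 0.08 zmax 0.1817
fr 73 c 406.4 -269.4 box -88.2 -91.2 size 49.0 12.3 turn -0.004 zmax 0.1842
bl 69 c 611.6 -127.5 box 85.1 89.2 size 50.8 9.1 turn 0.258 zmax 0.1827
br 77 c 577.8 -303.1 box 87.7 -90.9 size 51.2 12.1 turn 0.187 zmax 0.182
fl [ 0.4411 -0.094 ] turn 0.07658786989248156
fr [ 0.4058 -0.2702] turn -0.0014866186596540487
bl [ 0.6114 -0.1274] turn 0.2603557834921588
br [ 0.5776 -0.3039] turn 0.17655511366459908
w14X
fl 437 c 439.2 -90.1 box -92.0 91.2 size 44.1 10.6 turn 0.078 zmax 0.1776
fr 428 c 403.5 -266.5 box -92.4 -86.8 size 42.4 10.4 turn 0.014 zmax 0.1773
br 41 c 561.9 -290.2 box 65.3 -80.7 size 14.4 4.7 turn -0.221 zmax 0.1762
fl [ 0.4376 -0.0906] turn 0.08800574912047265
fr [ 0.4027 -0.2655] turn 0.010459122835996482
br [ 0.5597 -0.2903] turn -0.12606257927207154
```

```bash
sed -i 's/h.BX=np.array.*/h.BX=np.array([.512,-.197])/' scr.py
cat >> scr.py <<'E'
SC={n:box(sx*.087,sy*.090) for n,sx,sy in(("fl",-1,1),("fr",-1,-1),("bl",1,1),("br",1,-1))}
def go(n,turn,z): 
    r=plan((*SC[n],z),BY-turn);print(n,SC[n].round(4),"slide",r[0],"twist",r[1])
E
python3 -c "
from scr import *
go('fl',.08,.24)"
```

```text
fl [ 0.4441 -0.0918] slide [ 9.21 11.81  9.07] twist [-0.001  0.08  -0.002]
```

>>> {"op": "servo_tool", "data": {
  "slide": [
    [4,5,4],
    [9.2,11.8,9.1],
    [9.2,11.8,9.1],
    [9.2,11.8,9.1],
    [9.2,11.8,9.1],
    [9.2,11.8,9.1]
  ],
  "twist": [
    [0,0,0],
    [0,0.08,0],
    [0,0.08,0],
    [0,0.08,0],
    [0,0.08,0],
    [0,0.08,0]
  ],
  "hand": [130,130,130,130,130,130]
}}

```text
t: 27.82
eef_pos: [0.4442, -0.0924, 0.2425]
orientation: [-1.571, -0.001, -0.276]
ft_force: [0.8, 0.3, 1.1]
grip_width: 0.494
```

Run:
```python
from scr import *
p,d,C=grab("wrist","w15");X=cloud(d,C)
screws(X,zlo=.170,zhi=.186)
go('fl',.08,.147)
```

```text
fl 1279 c 442.3 -90.9 box -90.7 90.8 size 50.7 9.5 turn 0.074 zmax 0.1774
fr 1556 c 408.3 -266.6 box -90.4 -86.5 size 51.6 11.1 turn 0.01 zmax 0.1775
fl [ 0.4441 -0.0918] slide [-0.06  9.57  0.06] twist [ 0.    -0.001  0.002]
```

View pics/w15.png

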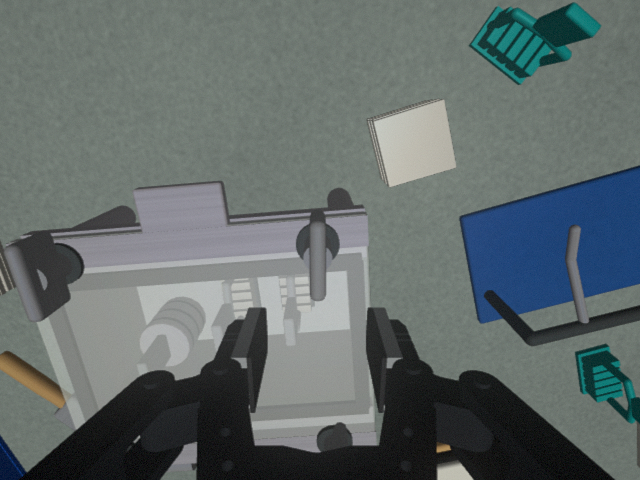

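Wing of screw_fl at (317,260), aligned with and between the open jaws.

>>> {"op": "servo_tool", "data": {
  "slide": [
    [-0.1,5,0.1],
    [-0.1,9.6,0.1],
    [-0.1,9.6,0.1],
    [-0.1,9.6,0.1],
    [-0.1,9.6,0.1],
    [-0.1,9.6,0.1],
    [-0.1,9.6,0.1],
    [-0.1,9.6,0.1]
  ],
  "twist": [
    [0,0,0],
    [0,0,0],
    [0,0,0],
    [0,0,0],
    [0,0,0],
    [0,0,0],
    [0,0,0],
    [0,0,0]
  ],
  "hand": [130,130,130,255,255,255,255,255],
  "newtons": 40
}}

```text
t: 28.88
eef_pos: [0.445, -0.0919, 0.1487]
orientation: [-1.572, -0.005, -0.276]
ft_force: [-2.8, -4.3, 7.0]
grip_width: 0.11
```

Run:
```python
from h import *
s=manip.get_state();print(s['eef_pos'],s['orientation'],s['ft_force'],s['ft_torque'],s['grip_width'])
```

```text
[ 0.44502091 -0.09186509  0.14871523] [-1.57236707 -0.00476111 -0.27564842] [-2.82998995 -4.34540677  7.04117581] [-0.53833204  0.46995492  0.11503171] 0.11048485365694058
```

>>> {"op": "servo_tool", "data": {
  "slide": [
    [0,0,0],
    [0,0,0],
    [0,0,0],
    [0,0,0],
    [0,0,0],
    [0,0,0],
    [0,0,0],
    [0,0,0],
    [0,0,0],
    [0,0,0]
  ],
  "twist": [
    [0,0.15,0],
    [0,0.3,0],
    [0,0.45,0],
    [0,0.6,0],
    [0,0.75,0],
    [0,0.9,0],
    [0,1.05,0],
    [0,1.2,0],
    [0,1.25,0],
    [0,1.25,0]
  ],
  "hand": [255,255,255,255,255,255,255,255,255,255]
}}

```text
t: 30.12
eef_pos: [0.4439, -0.0929, 0.1487]
orientation: [-1.57, -0.005, -1.527]
ft_force: [-9.6, -8.2, 10.8]
grip_width: 0.112
```

Run:
```python
from scr import *
s=manip.get_state();print(s['eef_pos'],s['orientation'],s['ft_force'],s['ft_torque'],s['grip_width'],s['qpos'].round(2))
```

```text
[ 0.44385201 -0.09288586  0.1486693 ] [-1.56951122 -0.00464673 -1.52703105] [-9.56893864 -8.16076188 10.81382598] [-1.44261273  1.72007651 -0.10460552] 0.11168039028701061 [-0.32 -0.22  1.98 -0.    1.38 -0.36]
```

>>> {"op": "servo_tool", "data": {
  "slide": [
    [0,0,0],
    [0,0,0],
    [0,-3,0],
    [0,-9,0],
    [0,-9,0]
  ],
  "twist": [
    [0,0,0],
    [0,0,0],
    [0,0,0],
    [0,0,0],
    [0,0,0]
  ],
  "hand": [130,130,130,130,130]
}}

```text
t: 30.75
eef_pos: [0.4465, -0.0912, 0.2416]
orientation: [-1.561, -0.003, -1.525]
ft_force: [-0.0, 0.1, -0.2]
grip_width: 0.493
```

```bash
sed -i 's/h.BX=np.array.*/h.BX=np.array([.5105,-.1983])/' scr.py;python3 - <<'E'
from scr import *
go('br',.18,.24)
p,d,C=grab("wrist","w16");screws(cloud(d,C),zlo=.170,zhi=.186)
p,d,C=grab("top","t16");screws(cloud(d,C),zlo=.170,zhi=.186)
E
```

```text
br [ 0.5784 -0.3035] slide [21.81  0.35 12.21] twist [-0.007 -1.15   0.008]
fl 1297 c 443.1 -90.5 box -87.3 95.1 size 51.4 9.5 turn 1.329 zmax 0.1779
bl 1149 c 613.0 -124.1 box 83.7 93.7 size 51.7 10.2 turn 0.265 zmax 0.1773
fr 65 c 406.5 -271.2 box -87.2 -90.8 size 48.9 12.4 turn 0.035 zmax 0.182
bl 67 c 611.6 -128.7 box 84.8 89.2 size 50.4 13.2 turn 0.173 zmax 0.1823
br 72 c 577.3 -303.4 box 84.2 -90.9 size 51.8 11.7 turn 0.211 zmax 0.1849
```

View pics/w16.png

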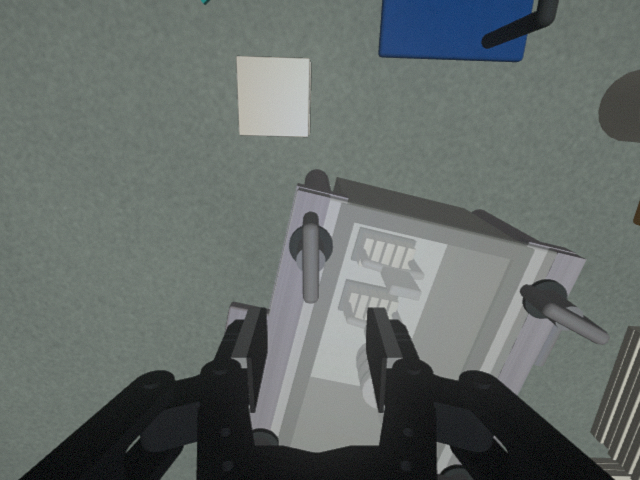

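screw_fl now reads 1.33 (about half). Next its diagonal partner, screw_br.

>>> {"op": "servo_tool", "data": {
  "slide": [
    [5,0,3],
    [10,0,6],
    [15,0.3,9],
    [20,0.3,12],
    [21.8,0.3,12.2],
    [21.8,0.3,12.2],
    [21.8,0.3,12.2],
    [21.8,0.3,12.2],
    [21.8,0.3,12.2]
  ],
  "twist": [
    [0,-0.18,0],
    [0,-0.36,0],
    [0,-0.54,0],
    [0,-0.72,0],
    [0,-0.9,0],
    [0,-1.08,0],
    [0,-1.15,0],
    [0,-1.15,0],
    [0,-1.15,0]
  ],
  "hand": [130,130,130,130,130,130,130,130,130]
}}

```text
t: 31.98
eef_pos: [0.5748, -0.3023, 0.2315]
orientation: [-1.57, 0.002, -0.377]
ft_force: [0.4, -0.4, 0.2]
grip_width: 0.49
```

Run:
```python
from scr import *
p,d,C=grab("wrist","w17");screws(cloud(d,C),zlo=.170,zhi=.186)
go('br',.18,.147)
print(manip.get_state()['orientation'])
```

```text
bl 817 c 618.9 -128.0 box 98.5 86.4 size 39.9 10.8 turn 0.251 zmax 0.1769
br 1414 c 578.5 -300.8 box 84.4 -87.2 size 51.3 9.8 turn 0.186 zmax 0.1777
br [ 0.5784 -0.3035] slide [0.37 8.48 0.03] twist [-0.    -0.002 -0.001]
[-1.57054553e+00  1.05570528e-03 -3.76685804e-01]
```

>>> {"op": "servo_tool", "data": {
  "slide": [
    [0.3,4,0.1],
    [0.3,8.5,0.1],
    [0.3,8.5,0.1],
    [0.3,8.5,0.1],
    [0.3,8.5,0.1],
    [0.3,8.5,0.1],
    [0.3,8.5,0.1],
    [0.3,8.5,0.1]
  ],
  "twist": [
    [0,0,0],
    [0,0,0],
    [0,0,0],
    [0,0,0],
    [0,0,0],
    [0,0,0],
    [0,0,0],
    [0,0,0]
  ],
  "hand": [130,130,130,255,255,255,255,255]
}}

```text
t: 33.02
eef_pos: [0.5802, -0.3024, 0.1508]
orientation: [-1.57, -0.004, -0.375]
ft_force: [1.9, 6.2, 1.5]
grip_width: 0.109
```

>>> {"op": "servo_tool", "data": {
  "slide": [
    [0,0,0],
    [0,0,0],
    [0,0,0],
    [0,0,0],
    [0,0,0],
    [0,0,0],
    [0,0,0],
    [0,0,0],
    [0,0,0],
    [0,0,0]
  ],
  "twist": [
    [0,0.15,0],
    [0,0.3,0],
    [0,0.45,0],
    [0,0.6,0],
    [0,0.75,0],
    [0,0.9,0],
    [0,1.05,0],
    [0,1.13,0],
    [0,1.13,0],
    [0,1.13,0]
  ],
  "hand": [255,255,255,255,255,255,255,255,255,255]
}}

```text
t: 34.28
eef_pos: [0.5794, -0.3028, 0.1508]
orientation: [-1.568, -0.001, -1.505]
ft_force: [-0.6, 4.6, 3.9]
grip_width: 0.109
```

>>> {"op": "servo_tool", "data": {
  "slide": [
    [0,0,0],
    [0,0,0],
    [0,-3,0],
    [0,-9,0],
    [0,-9,0],
    [0,-9,0]
  ],
  "twist": [
    [0,0,0],
    [0,0,0],
    [0,0,0],
    [0,0,0],
    [0,0,0],
    [0,0,0]
  ],
  "hand": [130,130,130,130,130,130]
}}

```text
t: 35.02
eef_pos: [0.5786, -0.3033, 0.2384]
orientation: [-1.569, -0.001, -1.506]
ft_force: [-0.2, -0.3, -0.2]
grip_width: 0.485
```

Run:
```python
from scr import *
p,d,C=grab("wrist","w18");screws(cloud(d,C),zlo=.170,zhi=.186)
go('fr',.01,.235)
```

```text
fr 1130 c 417.6 -269.0 box -75.4 -86.0 size 34.2 10.5 turn 0.024 zmax 0.1772
br 1353 c 579.2 -300.6 box 86.8 -85.3 size 50.9 9.7 turn 1.308 zmax 0.1775
fr [ 0.4077 -0.2697] slide [ -4.42   0.2  -16.78] twist [ 0.000e+00 -1.301e+00 -1.000e-03]
```

screw_br reads 1.31. Now screw_fr.

>>> {"op": "servo_tool", "data": {
  "slide": [
    [-1,0,-4],
    [-2,0,-8],
    [-3,0,-12],
    [-4,0,-16],
    [-4.5,0.2,-16.8],
    [-4.5,0.2,-16.8],
    [-4.5,0.2,-16.8],
    [-4.5,0.2,-16.8],
    [-4.5,0.2,-16.8],
    [-4.5,0.2,-16.8]
  ],
  "twist": [
    [0,-0.18,0],
    [0,-0.36,0],
    [0,-0.54,0],
    [0,-0.72,0],
    [0,-0.9,0],
    [0,-1.08,0],
    [0,-1.2,0],
    [0,-1.3,0],
    [0,-1.3,0],
    [0,-1.3,0]
  ],
  "hand": [130,130,130,130,130,130,130,130,130,130]
}}

```text
t: 36.33
eef_pos: [0.4074, -0.2687, 0.2347]
orientation: [-1.57, 0.001, -0.208]
ft_force: [-0.7, -0.4, 0.7]
grip_width: 0.492
```

Run:
```python
from scr import *
p,d,C=grab("wrist","w19");screws(cloud(d,C),zlo=.170,zhi=.186)
go('fr',.01,.149)
```

```text
fl 1030 c 443.0 -100.5 box -86.0 80.9 size 34.6 10.2 turn 1.331 zmax 0.1772
fr 1389 c 407.9 -267.5 box -89.5 -87.7 size 51.1 9.8 turn 0.005 zmax 0.1774
fr [ 0.4077 -0.2697] slide [ 0.05  8.6  -0.09] twist [-0.    -0.002 -0.001]
```

>>> {"op": "servo_tool", "data": {
  "slide": [
    [0,4,0],
    [0,8.7,0],
    [0,8.7,0],
    [0,8.7,0],
    [0,8.7,0],
    [0,8.7,0],
    [0,8.7,0],
    [0,8.7,0]
  ],
  "twist": [
    [0,0,0],
    [0,0,0],
    [0,0,0],
    [0,0,0],
    [0,0,0],
    [0,0,0],
    [0,0,0],
    [0,0,0]
  ],
  "hand": [130,130,130,255,255,255,255,255]
}}

```text
t: 37.38
eef_pos: [0.4093, -0.2686, 0.1513]
orientation: [-1.57, -0.003, -0.205]
ft_force: [-0.2, 7.3, 4.9]
grip_width: 0.107
```

>>> {"op": "servo_tool", "data": {
  "slide": [
    [0,0,0],
    [0,0,0],
    [0,0,0],
    [0,0,0],
    [0,0,0],
    [0,0,0],
    [0,0,0],
    [0,0,0],
    [0,0,0],
    [0,0,0]
  ],
  "twist": [
    [0,0.15,0],
    [0,0.3,0],
    [0,0.45,0],
    [0,0.6,0],
    [0,0.75,0],
    [0,0.9,0],
    [0,1.05,0],
    [0,1.2,0],
    [0,1.3,0],
    [0,1.3,0]
  ],
  "hand": [255,255,255,255,255,255,255,255,255,255]
}}

```text
t: 38.62
eef_pos: [0.4087, -0.2689, 0.1513]
orientation: [-1.569, -0.001, -1.507]
ft_force: [-1.9, 5.9, 6.1]
grip_width: 0.108
```

>>> {"op": "servo_tool", "data": {
  "slide": [
    [0,0,0],
    [0,0,0],
    [0,-3,0],
    [0,-9,0],
    [0,-9,0],
    [0,-9,0]
  ],
  "twist": [
    [0,0,0],
    [0,0,0],
    [0,0,0],
    [0,0,0],
    [0,0,0],
    [0,0,0]
  ],
  "hand": [130,130,130,130,130,130]
}}

```text
t: 39.38
eef_pos: [0.408, -0.2693, 0.239]
orientation: [-1.57, -0.001, -1.506]
ft_force: [0.3, -0.1, -0.1]
grip_width: 0.491
```

Run:
```python
from scr import *
p,d,C=grab("wrist","w20");screws(cloud(d,C),zlo=.170,zhi=.186)
go('bl',.26,.235)
```

```text
fr 1337 c 408.7 -267.3 box -87.1 -85.5 size 51.5 9.7 turn 1.317 zmax 0.1773
br 1406 c 578.2 -300.7 box 84.7 -85.6 size 51.4 11.9 turn 1.345 zmax 0.1778
bl [ 0.6133 -0.1269] slide [-12.83   0.29  21.46] twist [ 0.000e+00 -1.051e+00 -1.000e-03]
```

>>> {"op": "servo_tool", "data": {
  "slide": [
    [-3,0,5],
    [-6,0,10],
    [-9,0,15],
    [-12,0,20],
    [-12.8,0.2,21.5],
    [-12.8,0.2,21.5],
    [-12.8,0.2,21.5],
    [-12.8,0.2,21.5],
    [-12.8,0.2,21.5]
  ],
  "twist": [
    [0,-0.18,0],
    [0,-0.36,0],
    [0,-0.54,0],
    [0,-0.72,0],
    [0,-0.9,0],
    [0,-1.05,0],
    [0,-1.05,0],
    [0,-1.05,0],
    [0,-1.05,0]
  ],
  "hand": [130,130,130,130,130,130,130,130,130]
}}

```text
t: 40.55
eef_pos: [0.6136, -0.1275, 0.2364]
orientation: [-1.571, 0.0, -0.458]
ft_force: [0.3, -0.9, 0.8]
grip_width: 0.49
```

Run:
```python
from scr import *
p,d,C=grab("wrist","w21");screws(cloud(d,C),zlo=.170,zhi=.186)
go('bl',.26,.149)
```

```text
bl 1371 c 613.3 -124.2 box 83.9 93.0 size 51.0 10.0 turn 0.254 zmax 0.1775
br 1197 c 579.0 -300.2 box 85.8 -84.0 size 51.8 10.1 turn 1.315 zmax 0.1776
bl [ 0.6133 -0.1269] slide [-0.06  8.76  0.04] twist [-0.    -0.002 -0.   ]
```

View pics/w21.png

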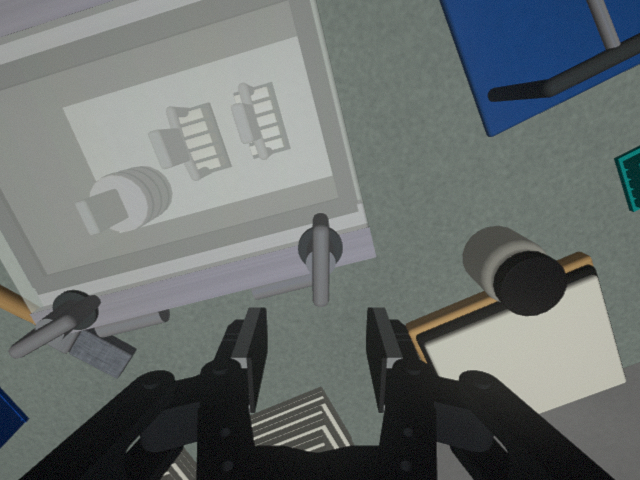

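Wing of screw_bl at (320,260), between the jaws.

>>> {"op": "servo_tool", "data": {
  "slide": [
    [0,4,0.1],
    [0,8.8,0.1],
    [0,8.8,0.1],
    [0,8.8,0.1],
    [0,8.8,0.1],
    [0,8.8,0.1],
    [0,8.8,0.1],
    [0,8.8,0.1]
  ],
  "twist": [
    [0,0,0],
    [0,0,0],
    [0,0,0],
    [0,0,0],
    [0,0,0],
    [0,0,0],
    [0,0,0],
    [0,0,0]
  ],
  "hand": [130,130,130,255,255,255,255,255]
}}

```text
t: 41.6
eef_pos: [0.6163, -0.1264, 0.152]
orientation: [-1.569, -0.005, -0.455]
ft_force: [0.9, 2.6, 6.6]
grip_width: 0.106
```

>>> {"op": "servo_tool", "data": {
  "slide": [
    [0,0,0],
    [0,0,0],
    [0,0,0],
    [0,0,0],
    [0,0,0],
    [0,0,0],
    [0,0,0],
    [0,0,0],
    [0,0,0],
    [0,0,0]
  ],
  "twist": [
    [0,0.15,0],
    [0,0.3,0],
    [0,0.45,0],
    [0,0.6,0],
    [0,0.75,0],
    [0,0.9,0],
    [0,1.05,0],
    [0,1.05,0],
    [0,1.05,0],
    [0,1.05,0]
  ],
  "hand": [255,255,255,255,255,255,255,255,255,255]
}}

```text
t: 42.85
eef_pos: [0.6145, -0.1276, 0.1519]
orientation: [-1.57, -0.002, -1.506]
ft_force: [-9.0, -0.7, 11.9]
grip_width: 0.109
```

>>> {"op": "servo_tool", "data": {
  "slide": [
    [0,0,0],
    [0,0,0],
    [0,-3,0],
    [0,-9,0],
    [0,-9,0],
    [0,-9,0]
  ],
  "twist": [
    [0,0,0],
    [0,0,0],
    [0,0,0],
    [0,0,0],
    [0,0,0],
    [0,0,0]
  ],
  "hand": [130,130,130,130,130,130]
}}

```text
t: 43.6
eef_pos: [0.6146, -0.1264, 0.2388]
orientation: [-1.57, -0.0, -1.505]
ft_force: [-0.0, 0.4, -0.3]
grip_width: 0.488
```

Run:
```python
from scr import *
p,d,C=grab("wrist","w22");screws(cloud(d,C),zlo=.170,zhi=.186)
go('fl',1.33,.235)
```

```text
fl 1824 c 444.3 -90.6 box -84.4 92.1 size 51.3 11.2 turn 1.37 zmax 0.1777
fr 1017 c 409.4 -266.6 box -84.6 -85.9 size 51.9 10.9 turn 1.334 zmax 0.1772
bl 1354 c 613.9 -123.9 box 86.7 94.5 size 50.7 9.8 turn 1.304 zmax 0.1775
fl [ 0.4426 -0.0931] slide [ -4.41   0.27 -16.88] twist [ 0.001  0.02  -0.001]
```

All four are about half down (fl 1.33, br 1.31, fr 1.32, bl 1.30). Second round, starting with fl.

>>> {"op": "servo_tool", "data": {
  "slide": [
    [-1.5,0,-5.5],
    [-3,0,-11],
    [-4.4,0,-16.9],
    [-4.4,0,-16.9],
    [-4.4,4,-16.9],
    [-4.4,8.8,-16.9],
    [-4.4,8.8,-16.9],
    [-4.4,8.8,-16.9],
    [-4.4,8.8,-16.9]
  ],
  "twist": [
    [0,0.02,0],
    [0,0.02,0],
    [0,0.02,0],
    [0,0.02,0],
    [0,0.02,0],
    [0,0.02,0],
    [0,0.02,0],
    [0,0.02,0],
    [0,0.02,0]
  ],
  "hand": [130,130,130,130,130,130,130,130,130]
}}

```text
t: 44.78
eef_pos: [0.4444, -0.094, 0.1528]
orientation: [-1.568, -0.001, -1.525]
ft_force: [0.4, 0.3, 0.1]
grip_width: 0.49
```

>>> {"op": "servo_tool", "data": {
  "slide": [
    [0,0,0],
    [0,0,0],
    [0,0,0],
    [0,0,0],
    [0,0,0]
  ],
  "twist": [
    [0,0,0],
    [0,0,0],
    [0,0,0],
    [0,0,0],
    [0,0,0]
  ],
  "hand": [255,255,255,255,255],
  "newtons": 40
}}

```text
t: 45.4
eef_pos: [0.4436, -0.0937, 0.1517]
orientation: [-1.569, -0.001, -1.526]
ft_force: [-0.1, 0.2, 5.9]
grip_width: 0.108
```

>>> {"op": "servo_tool", "data": {
  "slide": [
    [0,0,0],
    [0,0,0],
    [0,0,0],
    [0,0,0],
    [0,0,0],
    [0,0,0],
    [0,0,0],
    [0,0,0],
    [0,0,0],
    [0,0,0]
  ],
  "twist": [
    [0,0.15,0],
    [0,0.3,0],
    [0,0.45,0],
    [0,0.6,0],
    [0,0.75,0],
    [0,0.9,0],
    [0,1.05,0],
    [0,1.15,0],
    [0,1.2,0],
    [0,1.2,0]
  ],
  "hand": [255,255,255,255,255,255,255,255,255,255]
}}

```text
t: 46.65
eef_pos: [0.4418, -0.0926, 0.1516]
orientation: [-1.573, -0.001, -2.726]
ft_force: [-11.6, 7.4, 14.8]
grip_width: 0.103
```

Run:
```python
from scr import *
s=manip.get_state();print(s['eef_pos'],s['orientation'],"turn",BY-s['orientation'][2],s['ft_force'],s['ft_torque'],s['grip_width'],s['qpos'].round(2))
```

```text
[ 0.44183675 -0.09256246  0.15159917] [-1.57320977e+00 -1.43259400e-03 -2.72581587e+00] turn 2.530815866945473 [-11.60118277   7.40173116  14.83584534] [ 1.03816316  1.90187424 -0.03558576] 0.1028590909846787 [-0.32 -0.23  1.98  0.    1.39  0.83]
```

>>> {"op": "servo_tool", "data": {
  "slide": [
    [0,0,0],
    [0,0,0],
    [0,0,0],
    [0,0,0]
  ],
  "twist": [
    [0,0.04,0],
    [0,0.08,0],
    [0,0.12,0],
    [0,0.12,0]
  ],
  "hand": [255,255,255,255]
}}

```text
t: 47.15
eef_pos: [0.4418, -0.0925, 0.1516]
orientation: [-1.573, -0.002, -2.844]
ft_force: [-11.6, 6.0, 17.0]
grip_width: 0.111
```

Run:
```python
from scr import *
s=manip.get_state();print("turn",BY-s['orientation'][2],s['ft_force'],s['ft_torque'])
```

```text
turn 2.6491966564147615 [-11.62845965   5.95842444  16.98101193] [1.10606262 1.88054911 1.05416159]
```

>>> {"op": "servo_tool", "data": {
  "slide": [
    [0,0,0],
    [0,0,0],
    [0,-3,0],
    [0,-9,0],
    [0,-9,0],
    [0,-9,0]
  ],
  "twist": [
    [0,0,0],
    [0,0,0],
    [0,0,0],
    [0,0,0],
    [0,0,0],
    [0,0,0]
  ],
  "hand": [130,130,130,130,130,130]
}}

```text
t: 47.9
eef_pos: [0.4429, -0.0936, 0.2404]
orientation: [-1.571, 0.0, -2.846]
ft_force: [0.0, 0.1, 0.2]
grip_width: 0.491
```

Run:
```python
from scr import *
p,d,C=grab("wrist","w23");screws(cloud(d,C),zlo=.165,zhi=.186)
go('br',1.31,.235)
```

```text
fl 1540 c 443.7 -90.9 box -84.6 93.5 size 50.6 17.8 turn -0.726 zmax 0.1777
fr 1493 c 410.4 -266.6 box -84.9 -83.9 size 52.0 13.9 turn 1.302 zmax 0.1772
br [ 0.5784 -0.3035] slide [-6.88  0.42 24.06] twist [ 1.000e-03 -1.341e+00  0.000e+00]
```

Run:
```python
from scr import *
p,d,C=grab("wrist","w24");screws(cloud(d,C),zlo=.172,zhi=.186)
```

```text
fl 1275 c 443.6 -91.0 box -84.7 93.2 size 51.1 9.9 turn -0.538 zmax 0.1775
fr 974 c 409.3 -267.0 box -85.8 -85.3 size 51.7 10.0 turn 1.31 zmax 0.1773
```

>>> {"op": "servo_tool", "data": {
  "slide": [
    [-2,0,6],
    [-4,0,12],
    [-6,0,18],
    [-6.9,0.4,24.1],
    [-6.9,0.4,24.1],
    [-6.9,0.4,24.1],
    [-6.9,0.4,24.1],
    [-6.9,0.4,24.1],
    [-6.9,0.4,24.1],
    [-6.9,0.4,24.1]
  ],
  "twist": [
    [0,-0.18,0],
    [0,-0.36,0],
    [0,-0.54,0],
    [0,-0.72,0],
    [0,-0.9,0],
    [0,-1.08,0],
    [0,-1.25,0],
    [0,-1.34,0],
    [0,-1.34,0],
    [0,-1.34,0]
  ],
  "hand": [130,130,130,130,130,130,130,130,130,130]
}}

```text
t: 49.25
eef_pos: [0.5788, -0.3036, 0.2355]
orientation: [-1.572, 0.001, -1.508]
ft_force: [0.1, 0.4, 0.8]
grip_width: 0.495
```

Run:
```python
from scr import *
p,d,C=grab("wrist","w25");screws(cloud(d,C),zlo=.170,zhi=.186)
go('br',1.31,.150)
```

```text
fr 1729 c 409.6 -267.3 box -84.0 -89.3 size 51.5 10.7 turn 1.312 zmax 0.1776
br 1377 c 579.3 -300.4 box 86.7 -85.3 size 51.1 9.6 turn 1.317 zmax 0.1774
br [ 0.5784 -0.3035] slide [-0.02  8.58 -0.04] twist [ 0.001 -0.002 -0.001]
```

screw_fl at 2.60, its stop (torque rose to 1 N m). Now br.

>>> {"op": "servo_tool", "data": {
  "slide": [
    [-0.1,4,0.1],
    [-0.1,8.6,0.1],
    [-0.1,8.6,0.1],
    [-0.1,8.6,0.1],
    [-0.1,8.6,0.1],
    [-0.1,8.6,0.1],
    [-0.1,8.6,0.1],
    [-0.1,8.6,0.1]
  ],
  "twist": [
    [0,0,0],
    [0,0,0],
    [0,0,0],
    [0,0,0],
    [0,0,0],
    [0,0,0],
    [0,0,0],
    [0,0,0]
  ],
  "hand": [130,130,130,255,255,255,255,255]
}}

```text
t: 50.3
eef_pos: [0.5799, -0.3038, 0.1538]
orientation: [-1.57, -0.002, -1.506]
ft_force: [-8.9, 1.6, 5.3]
grip_width: 0.108
```

>>> {"op": "servo_tool", "data": {
  "slide": [
    [0,0,0],
    [0,0,0],
    [0,0,0],
    [0,0,0],
    [0,0,0],
    [0,0,0],
    [0,0,0],
    [0,0,0],
    [0,0,0],
    [0,0,0]
  ],
  "twist": [
    [0,0.15,0],
    [0,0.3,0],
    [0,0.45,0],
    [0,0.6,0],
    [0,0.75,0],
    [0,0.9,0],
    [0,1.05,0],
    [0,1.15,0],
    [0,1.2,0],
    [0,1.2,0]
  ],
  "hand": [255,255,255,255,255,255,255,255,255,255]
}}

```text
t: 51.55
eef_pos: [0.5781, -0.3029, 0.1538]
orientation: [-1.572, -0.003, -2.707]
ft_force: [-19.2, 6.6, 12.4]
grip_width: 0.109
```

>>> {"op": "servo_tool", "data": {
  "slide": [
    [0,0,0],
    [0,0,0],
    [0,0,0],
    [0,0,0]
  ],
  "twist": [
    [0,0.05,0],
    [0,0.1,0],
    [0,0.14,0],
    [0,0.14,0]
  ],
  "hand": [255,255,255,255]
}}

```text
t: 52.05
eef_pos: [0.578, -0.3027, 0.1538]
orientation: [-1.572, -0.004, -2.845]
ft_force: [-20.1, 5.3, 12.7]
grip_width: 0.107
```

Run:
```python
from scr import *
s=manip.get_state();print("turn",BY-s['orientation'][2],s['ft_force'],s['ft_torque'])
```

```text
turn 2.650329258283268 [-20.13576622   5.27528444  12.74459292] [0.9728977  3.37305716 0.99160697]
```

>>> {"op": "servo_tool", "data": {
  "slide": [
    [0,0,0],
    [0,0,0],
    [0,-3,0],
    [0,-9,0],
    [0,-9,0],
    [0,-9,0]
  ],
  "twist": [
    [0,0,0],
    [0,0,0],
    [0,0,0],
    [0,0,0],
    [0,0,0],
    [0,0,0]
  ],
  "hand": [130,130,130,130,130,130]
}}

```text
t: 52.8
eef_pos: [0.5807, -0.3031, 0.2418]
orientation: [-1.569, 0.002, -2.845]
ft_force: [0.3, -0.0, -0.8]
grip_width: 0.487
```

Run:
```python
from scr import *
p,d,C=grab("wrist","w26");screws(cloud(d,C),zlo=.172,zhi=.186)
go('fr',1.315,.235)
```

```text
fr 238 c 408.7 -256.5 box -87.2 -77.1 size 16.0 11.0 turn 1.328 zmax 0.1766
bl 1123 c 614.9 -135.0 box 90.7 81.5 size 31.9 9.9 turn 1.315 zmax 0.1774
br 1239 c 579.8 -301.1 box 89.6 -86.6 size 50.8 9.9 turn -0.537 zmax 0.1776
fr [ 0.4077 -0.2697] slide [15.52  0.53 -8.18] twist [ 0.    -1.335 -0.   ]
```

screw_br at 2.60. Now fr.

>>> {"op": "servo_tool", "data": {
  "slide": [
    [4,0,-2],
    [8,0,-4],
    [12,0,-6],
    [15.5,0.5,-8.2],
    [15.5,0.5,-8.2],
    [15.5,0.5,-8.2],
    [15.5,0.5,-8.2],
    [15.5,0.5,-8.2],
    [15.5,0.5,-8.2],
    [15.5,0.5,-8.2]
  ],
  "twist": [
    [0,-0.18,0],
    [0,-0.36,0],
    [0,-0.54,0],
    [0,-0.72,0],
    [0,-0.9,0],
    [0,-1.08,0],
    [0,-1.25,0],
    [0,-1.335,0],
    [0,-1.335,0],
    [0,-1.335,0]
  ],
  "hand": [130,130,130,130,130,130,130,130,130,130]
}}

```text
t: 54.1
eef_pos: [0.4076, -0.2693, 0.2348]
orientation: [-1.572, 0.001, -1.512]
ft_force: [-0.6, -0.4, -0.8]
grip_width: 0.493
```

Run:
```python
from scr import *
p,d,C=grab("wrist","w27");screws(cloud(d,C),zlo=.172,zhi=.186)
go('fr',1.315,.150)
```

```text
fr 1325 c 408.4 -267.2 box -87.1 -85.6 size 50.9 9.8 turn 1.309 zmax 0.1775
br 1268 c 578.2 -300.7 box 85.9 -86.6 size 51.0 10.8 turn -0.561 zmax 0.1776
fr [ 0.4077 -0.2697] slide [0.04 8.5  0.  ] twist [ 0.001 -0.002 -0.001]
```

>>> {"op": "servo_tool", "data": {
  "slide": [
    [-0.1,4,0],
    [-0.1,8.5,0],
    [-0.1,8.5,0],
    [-0.1,8.5,0],
    [-0.1,8.5,0],
    [-0.1,8.5,0],
    [-0.1,8.5,0],
    [-0.1,8.5,0]
  ],
  "twist": [
    [0,0,0],
    [0,0,0],
    [0,0,0],
    [0,0,0],
    [0,0,0],
    [0,0,0],
    [0,0,0],
    [0,0,0]
  ],
  "hand": [130,130,130,255,255,255,255,255]
}}

```text
t: 55.15
eef_pos: [0.4089, -0.2696, 0.1532]
orientation: [-1.568, -0.003, -1.511]
ft_force: [-1.4, 0.1, 7.2]
grip_width: 0.108
```

>>> {"op": "servo_tool", "data": {
  "slide": [
    [0,0,0],
    [0,0,0],
    [0,0,0],
    [0,0,0],
    [0,0,0],
    [0,0,0],
    [0,0,0],
    [0,0,0],
    [0,0,0],
    [0,0,0]
  ],
  "twist": [
    [0,0.15,0],
    [0,0.3,0],
    [0,0.45,0],
    [0,0.6,0],
    [0,0.75,0],
    [0,0.9,0],
    [0,1.05,0],
    [0,1.15,0],
    [0,1.2,0],
    [0,1.2,0]
  ],
  "hand": [255,255,255,255,255,255,255,255,255,255]
}}

```text
t: 56.4
eef_pos: [0.4077, -0.2689, 0.1531]
orientation: [-1.57, -0.0, -2.711]
ft_force: [-9.3, 4.6, 12.3]
grip_width: 0.102
```

>>> {"op": "servo_tool", "data": {
  "slide": [
    [0,0,0],
    [0,0,0],
    [0,0,0],
    [0,0,0]
  ],
  "twist": [
    [0,0.05,0],
    [0,0.1,0],
    [0,0.14,0],
    [0,0.14,0]
  ],
  "hand": [255,255,255,255]
}}

```text
t: 56.9
eef_pos: [0.4077, -0.2689, 0.1532]
orientation: [-1.57, -0.001, -2.85]
ft_force: [-8.8, 5.5, 12.5]
grip_width: 0.107
```

Run:
```python
from scr import *
s=manip.get_state();print("turn",BY-s['orientation'][2],s['ft_force'],s['ft_torque'])
```

```text
turn 2.654818114657704 [-8.7853346   5.45466484 12.52035586] [0.85851317 1.72097534 1.0600996 ]
```

>>> {"op": "servo_tool", "data": {
  "slide": [
    [0,0,0],
    [0,0,0],
    [0,-3,0],
    [0,-9,0],
    [0,-9,0],
    [0,-9,0]
  ],
  "twist": [
    [0,0,0],
    [0,0,0],
    [0,0,0],
    [0,0,0],
    [0,0,0],
    [0,0,0]
  ],
  "hand": [130,130,130,130,130,130]
}}

```text
t: 57.65
eef_pos: [0.4081, -0.2688, 0.2408]
orientation: [-1.57, 0.001, -2.851]
ft_force: [0.4, 1.0, -0.5]
grip_width: 0.486
```

Run:
```python
from scr import *
p,d,C=grab("wrist","w28");screws(cloud(d,C),zlo=.172,zhi=.186)
go('bl',1.31,.235)
```

```text
fl 1671 c 443.6 -92.1 box -88.2 89.3 size 51.4 11.0 turn -0.531 zmax 0.178
fr 1267 c 409.2 -267.5 box -84.7 -86.8 size 51.0 9.9 turn -0.541 zmax 0.1778
br 338 c 557.9 -308.2 box 67.9 -98.2 size 9.9 7.9 turn 1.154 zmax 0.1772
bl [ 0.6133 -0.1269] slide [-23.77   0.47  -7.65] twist [ 1.000e-03 -1.346e+00 -0.000e+00]
```

screw_fr at 2.60. Last: bl.

>>> {"op": "servo_tool", "data": {
  "slide": [
    [-6,0,-2],
    [-12,0,-4],
    [-18,0,-6],
    [-23.8,0.5,-7.6],
    [-23.8,0.5,-7.6],
    [-23.8,0.5,-7.6],
    [-23.8,0.5,-7.6],
    [-23.8,0.5,-7.6],
    [-23.8,0.5,-7.6],
    [-23.8,0.5,-7.6]
  ],
  "twist": [
    [0,-0.18,0],
    [0,-0.36,0],
    [0,-0.54,0],
    [0,-0.72,0],
    [0,-0.9,0],
    [0,-1.08,0],
    [0,-1.25,0],
    [0,-1.345,0],
    [0,-1.345,0],
    [0,-1.345,0]
  ],
  "hand": [130,130,130,130,130,130,130,130,130,130]
}}

```text
t: 58.95
eef_pos: [0.6136, -0.1274, 0.2345]
orientation: [-1.572, 0.001, -1.508]
ft_force: [-0.5, -0.6, -0.3]
grip_width: 0.491
```

Run:
```python
from scr import *
p,d,C=grab("wrist","w29");screws(cloud(d,C),zlo=.172,zhi=.186)
go('bl',1.31,.150)
```

```text
fl 974 c 452.7 -87.6 box -76.1 98.6 size 33.2 9.9 turn -0.538 zmax 0.1773
fr 550 c 417.8 -263.5 box -77.0 -80.1 size 33.3 10.4 turn -0.537 zmax 0.177
bl 1334 c 614.1 -123.9 box 86.7 94.5 size 50.8 9.5 turn 1.318 zmax 0.1774
bl [ 0.6133 -0.1269] slide [-0.05  8.48 -0.03] twist [ 0.001 -0.002 -0.   ]
```

>>> {"op": "servo_tool", "data": {
  "slide": [
    [-0.1,4,0],
    [-0.1,8.5,0],
    [-0.1,8.5,0],
    [-0.1,8.5,0],
    [-0.1,8.5,0],
    [-0.1,8.5,0],
    [-0.1,8.5,0],
    [-0.1,8.5,0]
  ],
  "twist": [
    [0,0,0],
    [0,0,0],
    [0,0,0],
    [0,0,0],
    [0,0,0],
    [0,0,0],
    [0,0,0],
    [0,0,0]
  ],
  "hand": [130,130,130,255,255,255,255,255]
}}

```text
t: 60.0
eef_pos: [0.6146, -0.127, 0.1537]
orientation: [-1.569, -0.001, -1.506]
ft_force: [-6.3, 0.4, 4.8]
grip_width: 0.109
```

>>> {"op": "servo_tool", "data": {
  "slide": [
    [0,0,0],
    [0,0,0],
    [0,0,0],
    [0,0,0],
    [0,0,0],
    [0,0,0],
    [0,0,0],
    [0,0,0],
    [0,0,0],
    [0,0,0]
  ],
  "twist": [
    [0,0.15,0],
    [0,0.3,0],
    [0,0.45,0],
    [0,0.6,0],
    [0,0.75,0],
    [0,0.9,0],
    [0,1.05,0],
    [0,1.15,0],
    [0,1.2,0],
    [0,1.2,0]
  ],
  "hand": [255,255,255,255,255,255,255,255,255,255]
}}

```text
t: 61.25
eef_pos: [0.6129, -0.1262, 0.1536]
orientation: [-1.572, -0.001, -2.706]
ft_force: [-14.2, 4.1, 13.0]
grip_width: 0.103
```

>>> {"op": "servo_tool", "data": {
  "slide": [
    [0,0,0],
    [0,0,0],
    [0,0,0],
    [0,0,0]
  ],
  "twist": [
    [0,0.05,0],
    [0,0.1,0],
    [0,0.14,0],
    [0,0.14,0]
  ],
  "hand": [255,255,255,255]
}}

```text
t: 61.75
eef_pos: [0.6129, -0.126, 0.1537]
orientation: [-1.571, -0.002, -2.845]
ft_force: [-16.1, 3.4, 11.1]
grip_width: 0.111
```

Run:
```python
from scr import *
s=manip.get_state();print("turn",BY-s['orientation'][2],s['ft_force'],s['ft_torque'])
```

```text
turn 2.6497260382552694 [-16.1404522    3.41912446  11.0819217 ] [0.59715528 2.72805954 0.99963311]
```

>>> {"op": "servo_tool", "data": {
  "slide": [
    [0,0,0],
    [0,0,0],
    [0,-3,0],
    [0,-9,0],
    [0,-15,0],
    [0,-15,0],
    [0,-15,0]
  ],
  "twist": [
    [0,0,0],
    [0,0,0],
    [0,0,0],
    [0,0,0],
    [0,0,0],
    [0,0,0],
    [0,0,0]
  ],
  "hand": [130,130,130,130,130,130,130]
}}

```text
t: 62.62
eef_pos: [0.6143, -0.1266, 0.3011]
orientation: [-1.57, 0.001, -2.846]
ft_force: [-0.4, -0.6, -0.8]
grip_width: 0.491
```

Run:
```python
from scr import *
p,d,C=grab("wrist","w30");screws(cloud(d,C),zlo=.172,zhi=.186)
print(plan((.33,.0,.35),-1.56))
```

```text
bl 822 c 614.5 -124.6 box 88.9 93.2 size 50.4 9.9 turn -0.539 zmax 0.1774
br 665 c 580.0 -300.1 box 88.7 -85.3 size 51.3 10.4 turn -0.545 zmax 0.177
(array([ 23.45,  -5.01, -20.37]), array([ 1.000e-03, -1.286e+00,  0.000e+00]))
```

All four at the stop. Retreat and take the final look.

>>> {"op": "servo_tool", "data": {
  "slide": [
    [0,-5,0],
    [5,-6,-5],
    [10,-6,-10],
    [15,-6,-14],
    [19,-6,-17],
    [19,-6,-17],
    [19,-6,-17]
  ],
  "twist": [
    [0,0,0],
    [0,0,0],
    [0,0,0],
    [0,0,0],
    [0,0,0],
    [0,0,0],
    [0,0,0]
  ],
  "hand": [130,130,130,130,130,130,130]
}}

```text
t: 63.55
eef_pos: [0.3825, -0.0193, 0.3598]
orientation: [-1.571, -0.0, -2.845]
ft_force: [-0.2, 0.2, 0.8]
grip_width: 0.492
```

Run:
```python
from scr import *
p,d,C=grab("top","t31");X=cloud(d,C);screws(X,zlo=.168)
p,d,C=grab("side","s31")
```

```text
fl 78 c 441.0 -93.2 box -89.6 87.7 size 50.8 12.4 turn -0.563 zmax 0.1819
fr 83 c 407.0 -272.1 box -87.2 -90.8 size 50.2 14.2 turn -0.465 zmax 0.1826
bl 81 c 611.6 -127.4 box 85.4 88.7 size 50.4 14.8 turn -0.627 zmax 0.1831
br 77 c 576.5 -303.5 box 84.7 -91.3 size 48.9 14.8 turn -0.607 zmax 0.1837
```

View pics/t31.png

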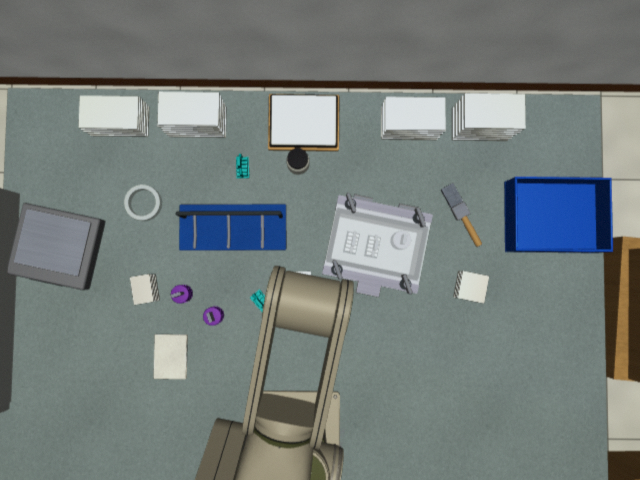

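View pics/s31.png

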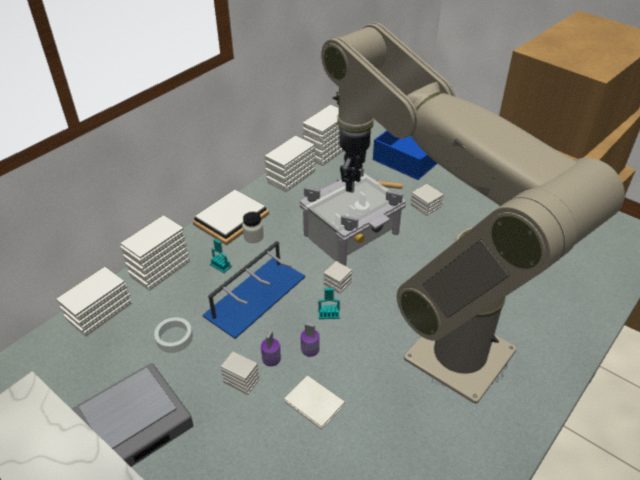

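Final view: cover closed at (378,245) with the two carriers and the cartridge visible inside, hooks empty, bystanders and look-alikes where they were, robot clear.

```bash
python3 -c "
from station import manip
print(manip.finish_job())"
```

```text
the job is handed in; nothing more can be done
None
```

The job is handed in, at about 64 s of the 210 s allowed. Two carriers were on the stand (the middle hook was empty). Both now stand upright in the dry box with the grey cartridge, and the cover is closed.

- **Screws:** I turned them in cross order, fl, br, fr, bl. The first round brought each to about half (1.33, 1.31, 1.32, 1.30). The second took each to its stop.
- **Screw check:** The wrist camera read each screw at about 2.60 after its last turn. The torque rose to about 1 N m at each stop.
- **Cover:** Before tightening, the cover measured flat at about 135–136 mm along its length. I did not measure it again afterwards.
- **Final pictures:** The items are visible through the cover. The hooks are empty, and the bystanders and look-alikes look undisturbed. The robot is touching nothing.
- **Disagreements:** The final top-camera readings of the wing angles are coarse, spreading from 2.51 to 2.68 around the wrist camera's values. The two cameras also differed by 2–5 mm in position, and I worked with values in between. Side forces while turning stayed at or below about 25 N.

I saw no sign of the cartridge being knocked aside or of the grip slackening.

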